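# Make up two bench kits

## Robot

A 6-joint arm with a two-finger parallel gripper is mounted at the origin on a cart in front of the work surface, level with it; the furniture and walls round the work are solid. World frame = base frame: x ahead of the robot, y to its left, z up, the work surface at z = 0. Lengths are in mm, angles in rad, forces in N, time in s.
With the tool pointing down it reaches from about 275 to 750 mm from the base axis. Payload 10.2 kg.
Tool frame: the origin (TCP) lies between the finger pads; the fingertips stand 19 mm ahead of it and the grasp point (between the pads) is the TCP; z points along the fingers, y is the line along which they close (so a half turn about z gives the same grasp; the last joint's range is limited). The gripper opens to 85 mm and grips with 20 to 120 N. Pads are 22 mm wide; open, the fingers measure 114 mm over their backs; the gripper's body (76 mm by 85 mm) begins 54 mm behind the grasp point. The pads swing forward as they close: fully open they stand 13 mm farther back than shut.
Start: joints at [1.013, 0.313, 1.498, -0, 1.331, -0.223], TCP at [172.518, 495.852, 250.294] pointing down, gripper open.
Joint ranges: [-2.94, 2.94], [-0.97, 2.17], [0.19, 2.56], [-1.23, 4.37], [0.02, 3.11], [-2.88, 2.88]. Speed limits (rad/s): [2.39, 2.39, 3.01, 3.14, 3.14, 3.14].

## Interface

Orientations are given as a unit quaternion [w, x, y, z].
In Python, from rig import sense, capture, finish_job gives the robot as it stands. The module is installed in compiled form; this text tells all that it offers.
- The arm moves only by the tool move_arm, never from a script. Its argument "moves" is a list of rows, each an object with "turn": the turn, a rotation vector about the tool's x, y, z in rad, a list of three; "translation": the shift along the tool's x, y, z in mm, a list of three; "hand": the opening, from 0 (shut) to 1 (fully open). In form: [{"turn": [wx, wy, wz], "translation": [x, y, z], "hand": hand}, ...]. A call has 1 to 10 rows; each row shifts and turns the commanded pose from where the row before left it, along the tool's axes as they then stand; what a row does not reach is not made up. A row lasts 1/12 s, in which the tool goes at most 41.7 mm and 7.16 degrees, less where a joint would pass 70% of its speed; a pose out of reach is approached as far as the arm can. A call with a gripper value outside its range is refused whole. The fingers move at their own pace and stop on an object; "grip_force" is the grip in N (left out, the last holds). Time passes only in rows, so rows that do not move let the fingers close. It gives the time, the measured TCP pose, the force, the opening and the grip force at its end, in the units of the state.
- sense(): the state, without advancing time (a new reading comes with each control period).
- capture(name): name is "scene" or "top"; returns a dict with "image" (420x560x3 uint8, blue, green, red), "z_map" (420x560 float32, mm along the optical axis (not along the pixel's ray), 0 where there is no reading), "vertical_fov" (degrees; the focal length in pixels is half the picture's height over the tangent of half this angle, whatever the lens; pixels are square), "cx", "cy" (the principal point, pixels), "k1" (the pictures are not rectified: a ray, as slopes to the right and down, at radius r is drawn at 1 + k1 r^2 times it, then the intrinsics apply), "R" (3x3) and "t" (3): a world point X has camera coordinates R X + t. Camera axes: x right, y down, z forward; pixel columns grow to the right and rows downward; lengths in mm; the calibration is good to about 2 mm. A picture is of the moment at which its call begins.
- finish_job(): hands the job in; it is judged then, once.
The state is a dict: "time_s": time; "joints": joint angles; "dq": joint speeds; "tau": joint torques, N m; "eef_pos": TCP position; "ee_rot": TCP orientation; "force": force on the tool from outside, world axes, zero at the start; "wrist_torque": the same for the moment, N m; "grip_width": opening from 0.0 (shut) to 1.0 (fully open); "grip_force": force on a finger pad.
Only numpy, scipy, OpenCV 4.12 (cv2) and the standard library are available. Lean on these libraries where they do the work, as an engineer would, in place of code of your own. Each camera call takes 0.05 s, during which the arm holds its last target. There are 200 camera calls.

## Task

Make up the two kits from the stock lying on the stand. For the forming kit, press the pliers fully down into their die-cut pocket in the foam-lined tray (they fit one way round only) and lay the dapping punch flat in the open compartment beside the pocket. For the fitting kit, in the wooden tray, lay the wooden wedge flat in the wide compartment and the long steel collet flat in the narrow one; leave the short collet where it lies, and let go of everything.

Things in the scene. Friction and masses are not known exactly. Their poses are not given: they have to be found in the camera images.
- pliers: Loose closed pliers, black handles, lying flat: 36 (x) x 144 (y) x 12 mm, 0.11 kg. Origin mid-length, at the underside. Round handles from y = +2 to +72, 36 wide over both at y = 18 to 38; jaws (15 wide) from y = -25 to -72. Balance near y = +12; grip across x at y = +24, tips below mid-height (6 mm). Their y axis is within 0.5 rad of the trays'.
- punch: Steel dapping punch, a rod with a thicker end, lying, loose: 15 x 73 x 15 mm, 0.12 kg; the longest of four small pieces that lie some 90 mm apart, in any order, roughly pointing away from the robot. Its own y axis lies along its length, x across, z up; origin at the centre of its underside. 
- wedge: Brown wooden wedge block, lying, loose: 22 x 50 x 14 mm, 0.03 kg. Its own y axis lies along its length, x across, z up; origin at the centre of its underside. 
- long_collet: The long turned steel collet, a stepped cylinder, lying (it does not roll), loose: 17 x 50 x 17 mm, 0.03 kg. Its own y axis lies along its length, x across, z up; origin at the centre of its underside. 
- short_collet: The short turned steel collet, 17 x 26 x 17 mm, 0.03 kg, loose: like the long one, half as long. It belongs to no kit: do not move it. Its own y axis lies along its length, x across, z up; origin at the centre of its underside. 
- foam_tray: Foam-lined tray, fixed, 116 (x) x 172 (y) mm; origin centre of underside, floor z = 4. Foam to z = 14 forms the pliers pocket, middle x = -26, y = 0, 3 mm clear: 43 wide for handles (y 46 to 75), 23 for jaws (y -75 to -12); no foam y -12 to 46 (finger gap). Seated pliers: y axis as the tray's, origin (-26, 0, 4). Punch compartment: x -4 to 55, y -83 to 46, middle (25, -18), rim z = 8.
- wooden_tray: Shallow wooden tray, fixed, 116 (x) x 78 (y) mm; origin at the centre of its underside, floor at z = 4 mm, rims and divider 3 mm thick, tops at z = 8. Narrow compartment: x -55 to -13, middle (-34, 0). Wide one: x -10 to 55, middle (22, 0). Both are 72 mm long along y; in the narrow one a piece must lie along y.
Mind the look-alikes: they are no part of the job. Leave any green look-alike of the long_collet alone.

How it is judged (in metres and radians):
At the end, for the whole second after the job is handed in: Pliers level on the floor of their pocket (within 6 mm of centre, underside under 8 mm up); punch, wedge and long collet level on the floor (underside under 7.5 mm up) of their own compartments, between the rims; short collet within 30 mm of its start; all at rest and released (x of pliers in the frame of foam_tray between -0.032 and -0.02 m and y of pliers in the frame of foam_tray between -0.006 and 0.006 m and z of pliers in the frame of foam_tray between 0.001 and 0.008 m and angle between each of pliers, punch, wedge, long_collet's own z axis and vertical below 0.1 rad and linear speed of each of pliers, punch, wedge, long_collet below 0.02 m/s and angle between the y axis of pliers and the y axis of foam_tray, either way round below 0.1 rad and x of punch in the frame of foam_tray between 0.005 and 0.045 m and y of punch in the frame of foam_tray between -0.049 and 0.012 m and z of punch in the frame of foam_tray between 0.001 and 0.0075 m and x of wedge in the frame of wooden_tray between 0.0005 and 0.0445 m and y of wedge in the frame of wooden_tray between -0.013 and 0.013 m and z of wedge in the frame of wooden_tray between 0.001 and 0.0075 m and x of long_collet in the frame of wooden_tray between -0.048 and -0.02 m and y of long_collet in the frame of wooden_tray between -0.013 and 0.013 m and z of long_collet in the frame of wooden_tray between 0.001 and 0.0075 m and distance of short_collet from where it was at the start of the episode below 0.03 m); the robot touches nothing.
It fails at once if the short collet is moved from its place (distance of short_collet from where it was at the start of the episode above 0.03 m).
It also fails if it takes over 93 s, if anything falls off the work surface, if the arm or the gripper's body presses on something with over 40 N, if the wrist force passes 120 N, or if a joint passes its speed limit or range.

## Working session

There is one attempt and no reset: what is moved stays moved. The work goes in short steps, Python scripts to look and compute and a tool call to move; the robot and the scene stay as the last step left them, time stands still between calls to the robot, and variables do not carry over. Pictures are saved under pics/ and viewed, at most 14 in all, crops included, and the job is handed in when it is done.

Besides the shell and the picture viewer there is one more tool, called after ">>>" as name(argument=value, ...), one argument or row to a line, values as JSON. move_arm: Moves the arm, as the interface text tells. Its arguments: {"type":"object","properties":{"moves":{"type":"array","items":{"type":"object","properties":{"turn":{"type":"array","items":{"type":"number"}},"translation":{"type":"array","items":{"type":"number"}},"hand":{"type":"number"}}}},"grip_force":{"type":"number"}},"required":["moves"]}

```bash
mkdir -p pics; cat > h.py <<'E'
import numpy as np, cv2, pickle
from rig import sense, capture
def cap(n,save=None):
    d=capture(n); 
    if save: cv2.imwrite('pics/'+save+'.png',d['image']); pickle.dump(d,open('pics/'+save+'.pkl','wb'))
    return d
def K(d):
    h=d['image'].shape[0]; f=h/2/np.tan(np.radians(d['vertical_fov'])/2); return f
def ray(d,uv):
    f=K(d); p=(np.atleast_2d(uv).astype(float)-[d['cx'],d['cy']])/f
    s=p.copy()
    for _ in range(30): s=p/(1+d['k1']*(s**2).sum(1,keepdims=True))
    return s
def world_map(d):
    H,W=d['z_map'].shape; u,v=np.meshgrid(np.arange(W),np.arange(H))
    s=ray(d,np.c_[u.ravel(),v.ravel()]); z=d['z_map'].ravel()[:,None]
    P=np.c_[s*z,z]; R=np.array(d['R']); return ((P-np.array(d['t']))@R).reshape(H,W,3)
def onplane(d,uv,z):
    s=ray(d,uv); D=np.c_[s,np.ones(len(s))]@np.array(d['R']); C=-np.array(d['R']).T@np.array(d['t'])
    return C+D*((z-C[2])/D[:,2])[:,None]
E
python3 - <<'E'
from h import *
for n in ('scene','top'):
    d=cap(n,n+'0'); R=np.array(d['R']); print(n,d['vertical_fov'],d['k1'],d['cx'],d['cy'],-R.T@np.array(d['t']),R[2])
print(sense())
E
```

```text
scene 57.184410959700756 -0.01064077067414811 279.9921106357208 216.37118821879173 [  70.73100591 -403.61863837  623.26969879] [ 0.55821716  0.43129417 -0.70878696]
top 56.85839902706518 -0.09064910574212738 275.5529828010667 205.1714303923176 [408.26373805 -43.6679792  888.10008393] [ 1.63210252e-01 -9.59537773e-04 -9.86590844e-01]
{'time_s': 0.1, 'joints': array([ 1.01265089e+00,  3.13376595e-01,  1.49834003e+00,  5.68519120e-06,
        1.33098136e+00, -2.23379526e-01]), 'dq': array([ 0.00115303, -0.00290011, -0.00145545, -0.00029571,  0.00160881,
        0.00019902]), 'tau': array([ 1.85834302e-03, -4.12904441e+01, -2.60141534e+01, -2.30922660e-04,
        3.08461611e-03, -1.63878127e-05]), 'eef_pos': array([172.3808556 , 495.6844591 , 249.80915224]), 'ee_rot': array([-2.13059804e-04,  1.66603098e-01,  9.86023885e-01, -5.09954181e-04]), 'force': array([-0.18069143, -1.14421066,  0.40080602]), 'wrist_torque': array([-0.0165821 ,  0.01253324, -0.00737482]), 'grip_force': 0.0, 'grip_width': 0.9999012328329712}
```

View pics/scene0.png

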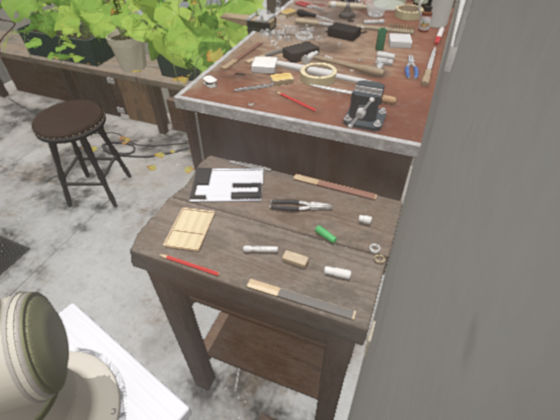

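View pics/top0.png

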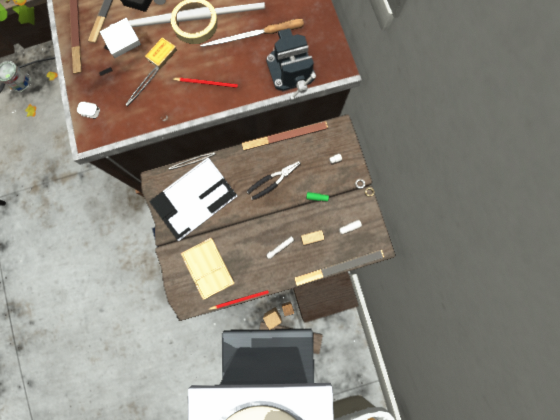

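The scene view shows the stand: foam tray at (228,185), pliers (300,205), wooden tray (190,229), then punch, wedge and long collet at (260,249), (295,259) and (338,272), with the short collet at (365,219). The top view has the long collet at (350,227), wedge (313,238), punch (280,247), pliers (273,181) and the green look-alike (318,197). Next I'll rectify the top view onto the z=0 plane.

```bash
cat >> h.py <<'E'
def project(d,X):
    X=np.atleast_2d(X); c=X@np.array(d['R']).T+np.array(d['t']); s=c[:,:2]/c[:,2:]; s=s*(1+d['k1']*(s**2).sum(1,keepdims=True))
    return s*K(d)+[d['cx'],d['cy']]
def ortho(d,x0,x1,y0,y1,res,z=0):
    # up = +x, right = -y
    xs=np.arange(x1,x0,-res); ys=np.arange(y1,y0,-res); X,Y=np.meshgrid(xs,ys,indexing='ij')
    p=project(d,np.c_[X.ravel(),Y.ravel(),np.full(X.size,z)]).reshape(*X.shape,2).astype(np.float32)
    im=cv2.remap(d['image'],p[...,0],p[...,1],cv2.INTER_CUBIC)
    dz=cv2.remap(world_map(d).astype(np.float32)[...,2],p[...,0],p[...,1],cv2.INTER_NEAREST)
    return im,dz
def grid(im,x1,y1,res,step=50):
    H,W=im.shape[:2]
    for k in range(0,2000,step):
        for a in range(-1000,1000,step):
            pass
    for a in range(-1000,1000,step):
        r=int((x1-a)/res); c=int((y1-a)/res)
        if 0<=r<H: cv2.line(im,(0,r),(8,r),(0,0,255),1); cv2.putText(im,str(a),(10,r+4),0,.4,(0,0,255))
        if 0<=c<W: cv2.line(im,(c,0),(c,8),(0,0,255),1); cv2.putText(im,str(a),(c-10,20),0,.4,(0,0,255))
    return im
E
python3 - <<'E'
from h import *
d=pickle.load(open('pics/top0.pkl','rb')); P=world_map(d)
for n,uv in dict(short=(336,158),long=(350,227),wedge=(313,238),punch=(282,246),pl=(262,187),plj=(285,172),table=(300,215),table2=(220,240),foam=(187,197),wood=(208,268),green=(318,197)).items(): print(n,P[uv[1],uv[0]].round(0))
d2=pickle.load(open('pics/scene0.pkl','rb')); P2=world_map(d2)
for n,uv in dict(short=(365,219),long=(338,272),wedge=(295,259),punch=(268,250),pl=(286,204),plj=(315,206),table=(320,220)).items(): print(n,P2[uv[1],uv[0]].round(0))
im,dz=ortho(d,230,630,-320,240,.75); 
cv2.imwrite('pics/or.png',grid(im,630,240,.75))
E
```

```text
short [ 661. -188.   17.]
long [ 499. -212.   17.]
wedge [ 476. -127.   13.]
punch [460. -57.  13.]
pl [599. -14.  -2.]
plj [631. -68.  11.]
table [ 531. -101.   -4.]
table2 [477.  85.  -2.]
foam [579. 162.   3.]
wood [414. 112.   2.]
green [ 569. -142.   17.]
short [ 656. -189.   13.]
long [ 496. -215.   13.]
wedge [ 473. -129.   12.]
punch [462. -68.   8.]
pl [607.  -8.  -5.]
plj [630. -74.   8.]
table [ 611. -101.   -6.]
```

View pics/or.png

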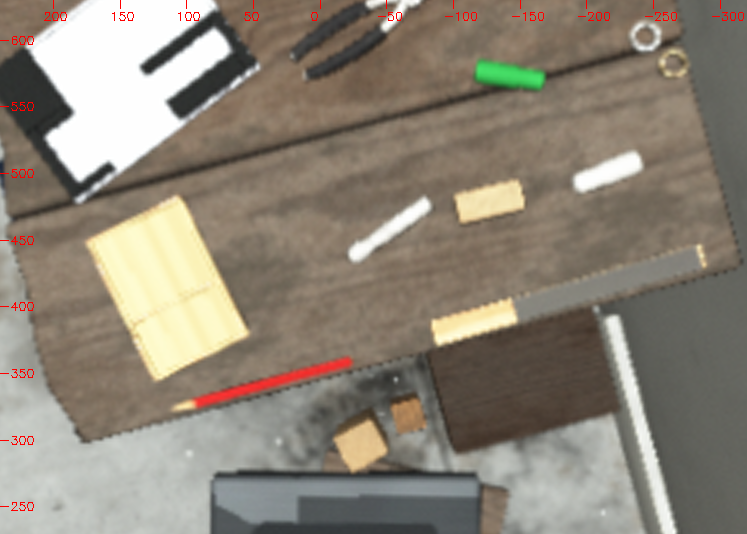

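The rectified view shows the wooden tray around (415,113), with its narrow compartment at the near end. The punch is near (462,-53), wedge (477,-128), long collet (501,-215) and green look-alike (573,-142). Next I'll zoom on the far half.

```bash
python3 - <<'E'
from h import *
d=pickle.load(open('pics/top0.pkl','rb'))
im,dz=ortho(d,460,720,-220,240,.6); im=cv2.convertScaleAbs(im,alpha=.75)
cv2.imwrite('pics/or2.png',grid(im,720,240,.6))
for n in('top0','scene0'):
    d=pickle.load(open(f'pics/{n}.pkl','rb'))
    im,dz=ortho(d,230,720,-320,240,2)
    cv2.imwrite(f'pics/z{n}.png',cv2.resize(np.clip((dz+12)*7,0,255).astype(np.uint8),None,fx=2,fy=2,interpolation=0))
    xs=np.arange(720,230,-2);ys=np.arange(240,-320,-2)
    for x,y in[(540,-100),(480,0),(520,-200),(590,-230),(380,0),(680,-100),(520,60)]:
        i=(720-x)//2;j=(240-y)//2; p=dz[i-4:i+5,j-4:j+5]; print(n,x,y,np.median(p).round(1),p.std().round(1))
a=cv2.imread('pics/ztop0.png',0);b=cv2.imread('pics/zscene0.png',0); cv2.imwrite('pics/z.png',cv2.resize(np.hstack([a,b]),None,fx=.7,fy=.7))
E
```

```text
top0 540 -100 -2.8 1.5
top0 480 0 -3.4 1.5
top0 520 -200 -3.9 1.5
top0 590 -230 -3.8 168.6
top0 380 0 -2.8 1.5
top0 680 -100 -2.7 138.2
top0 520 60 -3.7 4.3
scene0 540 -100 -4.2 2.0
scene0 480 0 -4.5 1.2
scene0 520 -200 -4.9 69.4
scene0 590 -230 -4.8 4.1
scene0 380 0 -4.6 1.1
scene0 680 -100 -4.1 1.2
scene0 520 60 -4.2 151.0
```

View pics/or2.png

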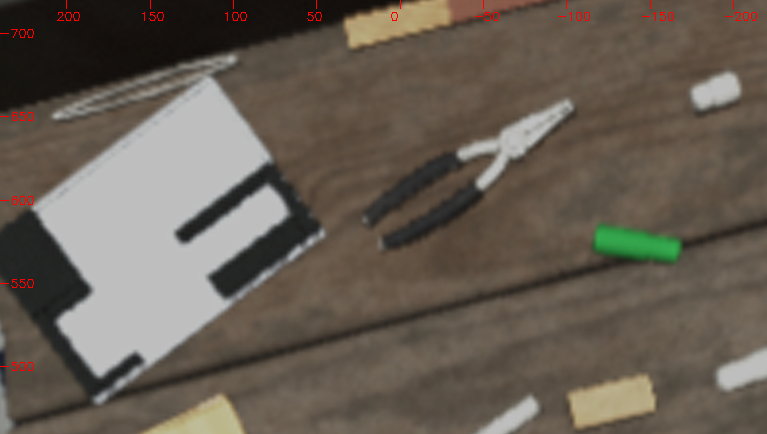

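View pics/z.png

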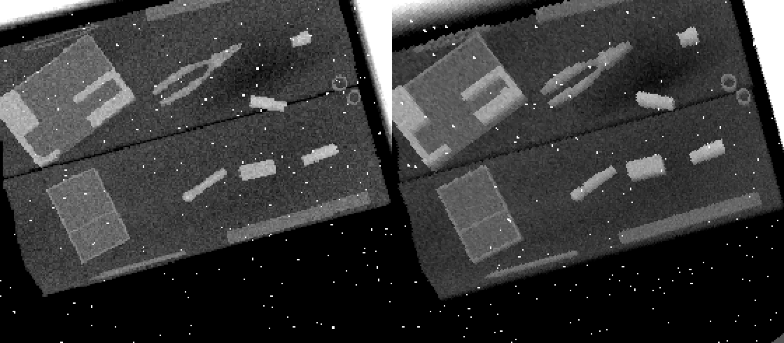

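The far half shows the foam tray with black foam around (590,90) and (545,195), so its handle end points left. The pliers' jaw tip is near (658,-102), with handle ends at (588,20) and (574,10), and the short collet is at (663,-190). The depth maps show the same layout, with the table reading about -3.5 mm in top and -4.5 mm in scene. Next I'll fit models in both views.

```bash
cat > fit.py <<'E'
from h import *
from scipy.optimize import minimize
def pts(f,x,y,step=1.):
    X,Y=np.meshgrid(np.arange(-x,x+.1,step),np.arange(-y,y+.1,step)); X=X.ravel();Y=Y.ravel()
    l,z=f(X,Y); return X,Y,z,l
def foam(X,Y):
    l=np.where((abs(X)<58)&(abs(Y)<86),1,0)
    inn=(abs(X)<55)&(abs(Y)<83)
    dx=abs(X+26)
    F=((Y>46)&(Y<83)&~((dx<21.5)&(Y<75)))|((X<-4)&(Y<-12)&~((dx<11.5)&(Y>-75)))
    l=np.where(inn&F,2,l); z=np.choose(l,[0,4,14])
    z=np.where((l==1)&~inn,8,z); return l,z
def rect(w,L,h):
    def f(X,Y):
        l=((abs(X)<w/2)&(abs(Y)<L/2)).astype(int); return l,h*l
    return f
def fit(d,m,p0,dz):
    X,Y,z,l=m; im=cv2.GaussianBlur(d['image'],(0,0),.6).astype(np.float32)
    def c(p):
        a=p[2]; W=np.c_[p[0]+X*np.cos(a)-Y*np.sin(a),p[1]+X*np.sin(a)+Y*np.cos(a),z+dz]
        q=project(d,W).astype(np.float32); v=cv2.remap(im,q[:,0].copy(),q[:,1].copy(),cv2.INTER_LINEAR).reshape(-1,3)
        return sum(np.abs(v[l==k]-np.median(v[l==k],0)).sum() for k in np.unique(l))/len(l)
    best=None
    for dx in(-6,0,6):
      for dy in(-6,0,6):
        s=np.array([p0[0]+dx,p0[1]+dy,p0[2]])
        r=minimize(c,s,method='Nelder-Mead',options=dict(initial_simplex=s+np.array([[0,0,0],[4,0,0],[0,4,0],[0,0,.08]]),xatol=.02,fatol=.001))
        if best is None or r.fun<best.fun: best=r
    return best.x.round(3),round(best.fun,2)
M=dict(foam=(pts(foam,64,92,1.5),(580,115,np.radians(37))),wood=(pts(rect(116,78,8),64,45),(415,113,np.radians(27))),
 punch=(pts(rect(11,73,7),14,45),(460,-54,np.radians(-53))),wedge=(pts(rect(22,50,14),18,32),(477,-127,np.radians(-76))),
 long=(pts(rect(17,50,10),15,32),(501,-213,np.radians(-73))),short=(pts(rect(17,26,10),15,20),(661,-188,np.radians(-70))))
if __name__=='__main__':
  for n,(m,p0) in M.items():
    for cam,b in(('top0',-3.3),('top0',0),('scene0',-4.5),('scene0',0)):
        print(n,cam,b,*fit(pickle.load(open(f'pics/{cam}.pkl','rb')),m,p0,b))
E
python3 fit.py
```

```text
foam top0 -3.3 [575.659 147.705   0.644] 60.87
foam top0 0 [575.161 147.001   0.643] 59.63
foam scene0 -4.5 [453.426 -21.464   3.292] 28.21
foam scene0 0 [ 672.481 -429.195    3.748] 1.41
wood top0 -3.3 [414.045 114.991   0.458] 30.7
wood top0 0 [414.025 114.403   0.46 ] 30.56
wood scene0 -4.5 [413.172 117.528   0.461] 39.37
wood scene0 0 [410.741 113.661   0.46 ] 39.49
punch top0 -3.3 [ 3.99226e+02 -2.99700e+01  1.77000e-01] 9.65
punch top0 0 [ 4.00612e+02 -2.35060e+01 -2.70000e-01] 9.74
punch scene0 -4.5 [434.541 -50.092  -1.056] 49.39
punch scene0 0 [431.647 -52.81   -1.051] 49.14
wedge top0 -3.3 [ 439.162 -105.839   -0.684] 10.9
wedge top0 0 [ 438.963 -105.771   -0.678] 10.91
wedge scene0 -4.5 [515.485 -72.485  -2.83 ] 9.3
wedge scene0 0 [571.969 -75.388  -2.106] 10.0
long top0 -3.3 [ 524.637 -171.227   -2.706] 12.25
long top0 0 [ 530.21  -181.032   -1.994] 12.58
long scene0 -4.5 [ 527.18  -169.761   -2.398] 8.92
long scene0 0 [ 523.215 -170.666   -2.423] 8.95
short top0 -3.3 [ 701.053 -220.703   -1.291] 5.72
short top0 0 [ 699.089 -220.019   -1.202] 5.79
short scene0 -4.5 [ 701.692 -223.254   -1.555] 2.72
short scene0 0 [ 697.177 -224.332   -1.559] 2.74
```

```bash
python3 - <<'E'
s=open('fit.py').read()
s=s.replace("return sum(np.abs(v[l==k]-np.median(v[l==k],0)).sum() for k in np.unique(l))/len(l)",
"""md={k:np.median(v[l==k],0) for k in np.unique(l)}
        w=sum(np.abs(v[l==k]-md[k]).sum() for k in md)/len(l)
        return w-.5*sum(np.abs(md[k]-md[0]).sum() for k in md)/(len(md)-1)""").replace("(580,115,","(575,147,")
open('fit.py','w').write(s)
E
python3 fit.py
```

```text
foam top0 -3.3 [575.65  147.928   0.643] -91.06
foam top0 0 [575.176 147.149   0.645] -92.27
foam scene0 -4.5 [574.797 149.435   0.659] -34.03
foam scene0 0 [571.339 145.664   0.666] -34.59
wood top0 -3.3 [413.872 114.806   0.453] -116.57
wood top0 0 [414.089 114.615   0.462] -118.41
wood scene0 -4.5 [412.414 115.703   0.458] -68.14
wood scene0 0 [410.257 112.682   0.443] -68.53
punch top0 -3.3 [451.195 -50.894  -0.714] 50.22
punch top0 0 [451.213 -50.979  -0.716] 50.18
punch scene0 -4.5 [471.249 -32.773  -0.959] 43.92
punch scene0 0 [468.184 -34.791  -0.923] 43.5
wedge top0 -3.3 [ 4.79349e+02 -1.26605e+02  2.35000e-01] -110.02
wedge top0 0 [ 526.036 -167.595   -1.247] 6.42
wedge scene0 -4.5 [ 477.664 -123.837   -2.798] -45.89
wedge scene0 0 [ 4.74696e+02 -1.26015e+02  3.48000e-01] -45.91
long top0 -3.3 [ 525.382 -163.949   -2.831] 2.79
long top0 0 [ 521.955 -179.492   -1.981] 6.29
long scene0 -4.5 [ 5.03884e+02 -2.09398e+02  2.15000e-01] -56.93
long scene0 0 [ 501.163 -211.997    0.541] -55.42
short top0 -3.3 [ 667.427 -186.863   -1.893] -65.97
short top0 0 [ 667.27  -188.096   -1.54 ] -47.18
short scene0 -4.5 [ 664.058 -185.539   -2.788] -60.69
short scene0 0 [ 659.738 -186.602   -2.809] -60.87
```

```bash
sed -i 's/np.radians(-53)/.66/;s/np.radians(-76)/.25/;s/np.radians(-73)/.29/;s/np.radians(-70)/.3/' fit.py; cat > f2.py <<'E'
from fit import *
for n in('punch','wedge','long','short'):
    for cam,b in(('top0',-3.3),('scene0',-4.5)):
        print(n,cam,*fit(pickle.load(open(f'pics/{cam}.pkl','rb')),*M[n],b))
# pliers: points standing up
for cam,b in(('top0',-3.3),('scene0',-4.5)):
    d=pickle.load(open(f'pics/{cam}.pkl','rb')); P=world_map(d).reshape(-1,3)
    s=(P[:,2]>b+4)&(P[:,2]<b+25)&(P[:,0]>560)&(P[:,0]<672)&(P[:,1]>-112)&(P[:,1]<28)
    Q=P[s]; Q=Q[~((Q[:,0]<600)&(Q[:,1]<-50))]
    c=Q[:,:2].mean(0)
    for _ in range(3):
        ang=minimize(lambda a:0,[0]).x
        r=cv2.minAreaRect(Q[:,:2].astype(np.float32)); 
    ang=np.radians(124)
    def uvw(a): 
        y=np.array([np.cos(a),np.sin(a)]); x=np.array([y[1],-y[0]]); return Q[:,:2]@x,Q[:,:2]@y
    # axis: midpoint of jaw tip and handle section midlines
    for _ in range(8):
        u,v=uvw(ang); lo,hi=np.percentile(v,[.5,99.5]); mid=(lo+hi)/2
        h=(v-mid>12)&(v-mid<44); j=(v-mid<-45)
        uh=np.percentile(u[h],[2,98]); uj=np.percentile(u[j],[2,98])
        # handles mean at +28, jaws mean at -58
        ang+=-(uh.mean()-uj.mean())/86
    y=np.array([np.cos(ang),np.sin(ang)]); x=np.array([y[1],-y[0]])
    o=x*uh.mean()+ (lo+hi)/2*y+ x*(uj.mean()-uh.mean())*0
    print(cam,len(Q),'len',hi-lo,'hw',np.diff(uh),'jw',np.diff(uj),'res',uh.mean()-uj.mean(),'yaxis',ang,'a',ang-np.pi/2,'o',o,'grip',o+24*y, 'h',np.median(Q[:,2])-b)
E
python3 f2.py
```

```text
punch top0 [457.901 -51.423   0.598] -115.84
punch scene0 [462.561 -46.906   0.605] -58.87
wedge top0 [ 4.79371e+02 -1.26620e+02  2.35000e-01] -110.06
wedge scene0 [ 4.77769e+02 -1.23912e+02  3.21000e-01] -45.94
long top0 [ 5.00585e+02 -2.15276e+02  3.53000e-01] -116.26
long scene0 [ 5.03953e+02 -2.09608e+02  2.13000e-01] -57.04
short top0 [ 6.65307e+02 -1.88691e+02  3.57000e-01] -120.42
short scene0 [ 6.64191e+02 -1.85612e+02  3.27000e-01] -61.0
top0 457 len 137.53934211727943 hw [72.02633507] jw [12.46988258] res 2.975724555653869e-07 yaxis 1.9211774418693133 a 0.3503811150744167 o [626.72415846 -37.82254116] grip [618.48601946 -15.28073409] h 11.09479503325198
scene0 433 len 140.75861450329012 hw [34.07772438] jw [11.93967635] res 5.713332029699814e-10 yaxis 2.160091560567907 a 0.5892952337730106 o [615.03958188 -41.76977365] grip [601.70097549 -21.81779179] h 10.235371728399496
```

```bash
sed -i "s/^for n in('punch'.*/for n in():/; s/P=world_map(d).reshape(-1,3)/d['z_map']=cv2.medianBlur(d['z_map'],3); P=world_map(d).reshape(-1,3)/" f2.py; sed -i "s/Q=P\[s\];/Q=P[s]; Q=Q[abs((Q[:,0]-615)*.83+(Q[:,1]+41)*.56)<26];/" f2.py; python3 f2.py
```

```text
top0 430 len 138.54189182768567 hw [34.52612173] jw [10.23298286] res 2.3634356693946756e-09 yaxis 2.142368151089291 a 0.5715718242943946 o [616.55682343 -42.95238053] grip [603.57391059 -22.76713904] h 10.951191611188989
scene0 433 len 136.99242734126545 hw [33.25825284] jw [12.63714473] res 9.333176649306552e-07 yaxis 2.162405973763713 a 0.5916096469688163 o [615.39979644 -41.23872249] grip [602.0150487  -21.31766509] h 10.112804664037295
```

```bash
cat > plan.py <<'E'
import sys,numpy as np
from rig import sense
from scipy.spatial.transform import Rotation as Ro
# usage: plan.py x y z yawdeg(of tool y, mod 180)
x,y,z,yaw=map(float,sys.argv[1:5]); s=sense(); q=s['ee_rot']; R=Ro.from_quat([q[1],q[2],q[3],q[0]])
M=R.as_matrix(); cur=np.degrees(np.arctan2(M[1,1],M[0,1])); dl=(yaw-cur+90)%180-90
if len(sys.argv)>5: dl+=180*(-np.sign(dl))
w=-np.radians(dl); T=R*Ro.from_rotvec([0,0,w]); D=np.array([x,y,z])-s['eef_pos']
print('t',s['time_s'],'pos',s['eef_pos'].round(1),'toolz',M[:,2].round(3),'yaw',cur.round(1),'joints',s['joints'].round(2),'F',s['force'].round(1),'gw',round(s['grip_width'],3))
print('turn z',w.round(3),'rows',np.ceil(abs(w)/.12),'| trans after turn',T.inv().apply(D).round(1),'| before',R.inv().apply(D).round(1))
E
python3 plan.py 603 -22 90 33
```

```text
t 0.1 pos [172.4 495.7 249.8] toolz [-0.001 -0.001 -1.   ] yaw 70.8 joints [ 1.01  0.31  1.5   0.    1.33 -0.22] F [-0.2 -1.1  0.4] gw 1.0
turn z 0.66 rows 6.0 | trans after turn [-668.6   79.4  160. ] | before [-576.8 -347.3  160. ]
```

>>> move_arm(
  moves=[
    {"turn": [0, 0, 0.11], "translation": [0, 0, 0], "hand": 1},
    {"turn": [0, 0, 0.11], "translation": [0, 0, 0], "hand": 1},
    {"turn": [0, 0, 0.11], "translation": [0, 0, 0], "hand": 1},
    {"turn": [0, 0, 0.11], "translation": [0, 0, 0], "hand": 1},
    {"turn": [0, 0, 0.11], "translation": [0, 0, 0], "hand": 1},
    {"turn": [0, 0, 0.11], "translation": [0, 0, 0], "hand": 1},
    {"turn": [0, 0, 0], "translation": [-33, 4, 4], "hand": 1},
    {"turn": [0, 0, 0], "translation": [-33, 4, 4], "hand": 1},
    {"turn": [0, 0, 0], "translation": [-33, 4, 4], "hand": 1},
    {"turn": [0, 0, 0], "translation": [-33, 4, 4], "hand": 1},
  ],
)

```text
time_s: 0.93
eef_pos: [258.3, 392.6, 233.8]
ee_rot: [-0.0, 0.477, 0.879, -0.0]
force: [-0.2, 1.3, 0.7]
grip_width: 0.999
grip_force: 0.0
```

>>> move_arm(
  moves=[
    {"turn": [0, 0, 0], "translation": [-33, 4, 4], "hand": 1},
    {"turn": [0, 0, 0], "translation": [-33, 4, 4], "hand": 1},
    {"turn": [0, 0, 0], "translation": [-33, 4, 4], "hand": 1},
    {"turn": [0, 0, 0], "translation": [-33, 4, 4], "hand": 1},
    {"turn": [0, 0, 0], "translation": [-33, 4, 4], "hand": 1},
    {"turn": [0, 0, 0], "translation": [-33, 4, 4], "hand": 1},
    {"turn": [0, 0, 0], "translation": [-33, 4, 4], "hand": 1},
    {"turn": [0, 0, 0], "translation": [-33, 4, 4], "hand": 1},
    {"turn": [0, 0, 0], "translation": [-33, 4, 4], "hand": 1},
    {"turn": [0, 0, 0], "translation": [-33, 4, 4], "hand": 1},
  ],
)

```text
time_s: 1.77
eef_pos: [471.8, 137.4, 193.9]
ee_rot: [-0.0, 0.477, 0.879, -0.0]
force: [0.3, 0.4, 0.3]
grip_width: 1.0
grip_force: 0.0
```

```bash
python3 plan.py 603 -22 30 33
```

```text
t 1.7667 pos [471.8 137.4 193.9] toolz [-0.001  0.    -1.   ] yaw 33.0 joints [ 0.04  0.29  1.68  0.    1.17 -0.53] F [0.3 0.4 0.3] gw 1.0
turn z -0.0 rows 1.0 | trans after turn [-205.2   23.3  163.8] | before [-205.2   23.3  163.8]
```

>>> move_arm(
  moves=[
    {"turn": [0, 0, 0], "translation": [-34, 4, 10], "hand": 1},
    {"turn": [0, 0, 0], "translation": [-34, 4, 10], "hand": 1},
    {"turn": [0, 0, 0], "translation": [-34, 4, 10], "hand": 1},
    {"turn": [0, 0, 0], "translation": [-34, 4, 15], "hand": 1},
    {"turn": [0, 0, 0], "translation": [-34, 4, 20], "hand": 1},
    {"turn": [0, 0, 0], "translation": [-35, 3, 30], "hand": 1},
    {"turn": [0, 0, 0], "translation": [0, 0, 30], "hand": 1},
    {"turn": [0, 0, 0], "translation": [0, 0, 30], "hand": 1},
    {"turn": [0, 0, 0], "translation": [0, 0, 9], "hand": 1},
    {"turn": [0, 0, 0], "translation": [0, 0, 0], "hand": 1},
  ],
)

```text
time_s: 2.6
eef_pos: [598.5, -17.4, 30.9]
ee_rot: [-0.003, 0.477, 0.879, -0.001]
force: [-0.1, 0.2, 0.7]
grip_width: 1.002
grip_force: 0.0
```

```bash
python3 plan.py 603 -22 23 33; python3 - <<'E'
from h import *
d=cap('scene','s1'); p=project(d,[[603,-22,10]])[0].astype(int); print(p)
c=d['image'][max(0,p[1]-80):p[1]+60,p[0]-90:p[0]+90]; cv2.imwrite('pics/s1c.png',cv2.resize(c,None,fx=4,fy=4,interpolation=cv2.INTER_CUBIC))
E
```

```text
t 2.6 pos [598.5 -17.4  30.9] toolz [-0.005  0.001 -1.   ] yaw 33.0 joints [-0.22  0.72  1.48  0.    0.95 -0.8 ] F [-0.1  0.2  0.7] gw 1.002
turn z 0.0 rows 1.0 | trans after turn [-6.3  1.3  7.9] | before [-6.3  1.3  7.9]
[289 202]
```

View pics/s1c.png

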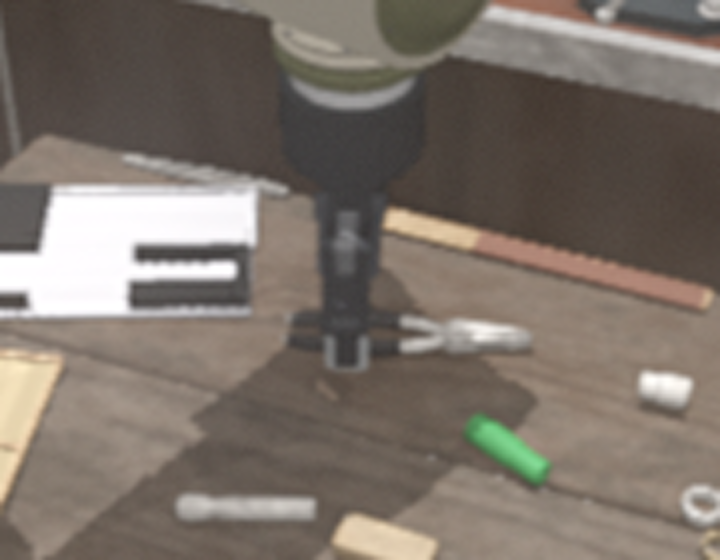

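The scene crop shows the gripper straddling the pliers' handles at about crop pixel (347,345), slightly too far toward the handle end. I'll shift 6 mm and lower.

>>> move_arm(
  moves=[
    {"turn": [0, 0, 0], "translation": [-6, 1, 3], "hand": 1},
    {"turn": [0, 0, 0], "translation": [0, 0, 3], "hand": 0.7},
    {"turn": [0, 0, 0], "translation": [0, 0, 3], "hand": 0.6},
    {"turn": [0, 0, 0], "translation": [0, 0, 1], "hand": 0.5},
    {"turn": [0, 0, 0], "translation": [0, 0, 0], "hand": 0.3},
    {"turn": [0, 0, 0], "translation": [0, 0, 0], "hand": 0.2},
    {"turn": [0, 0, 0], "translation": [0, 0, 0], "hand": 0.2},
    {"turn": [0, 0, 0], "translation": [0, 0, 0], "hand": 0.2},
  ],
  grip_force=40,
)

```text
time_s: 3.32
eef_pos: [604.2, -22.2, 23.7]
ee_rot: [0.0, 0.477, 0.879, 0.0]
force: [-1.4, 0.2, 3.3]
grip_width: 0.391
grip_force: 39.7
```

```bash
python3 plan.py 603 -22 20 33
```

```text
t 3.3167 pos [604.2 -22.2  23.7] toolz [ 0. -0. -1.] yaw 33.0 joints [-0.23  0.74  1.46  0.    0.94 -0.81] F [-1.4  0.2  3.3] gw 0.391
turn z 0.0 rows 1.0 | trans after turn [ 0.8 -0.9  3.7] | before [ 0.8 -0.9  3.7]
```

>>> move_arm(
  moves=[
    {"turn": [0, 0, 0], "translation": [0, 0, 0], "hand": 0.2},
    {"turn": [0, 0, 0], "translation": [0, 0, -5], "hand": 0.2},
    {"turn": [0, 0, 0], "translation": [0, 0, -10], "hand": 0.2},
    {"turn": [0, 0, 0], "translation": [0, 0, -15], "hand": 0.2},
    {"turn": [0, 0, 0], "translation": [0, 0, -15], "hand": 0.2},
    {"turn": [0, 0, 0], "translation": [0, 0, -15], "hand": 0.2},
    {"turn": [0, 0, 0], "translation": [0, 0, 0], "hand": 0.2},
  ],
)

```text
time_s: 3.9
eef_pos: [605.5, -22.6, 86.7]
ee_rot: [0.003, 0.477, 0.879, 0.001]
force: [0.1, 0.6, 0.4]
grip_width: 0.387
grip_force: 39.9
```

```bash
python3 plan.py 603 -22 20 33; python3 - <<'E'
from h import *
d=cap('scene','s2'); p=project(d,[[603,-22,70]])[0].astype(int); print(p)
c=d['image'][max(0,p[1]-80):p[1]+60,p[0]-90:p[0]+90]; cv2.imwrite('pics/s2c.png',cv2.resize(c,None,fx=4,fy=4,interpolation=cv2.INTER_CUBIC))
E
```

```text
t 3.9 pos [605.5 -22.6  86.7] toolz [ 0.005 -0.001 -1.   ] yaw 33.0 joints [-0.23  0.65  1.43 -0.    1.06 -0.81] F [0.1 0.6 0.4] gw 0.387
turn z 0.0 rows 1.0 | trans after turn [ 2.1 -2.  66.7] | before [ 2.1 -2.  66.7]
[289 182]
```

View pics/s2c.png

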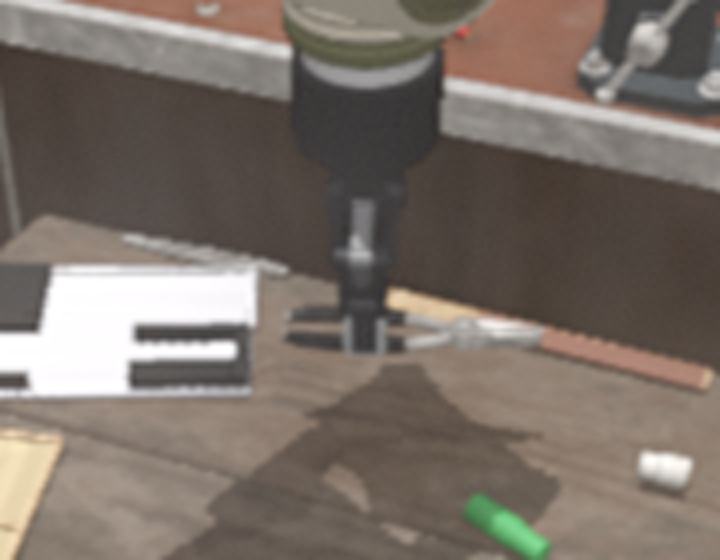

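The pliers hang level in the grip at crop pixel (370,330), and the short collet and green piece are undisturbed. Next I'll move over the pocket.

```bash
python3 plan.py 540.5 151 70 37.1
```

```text
t 3.95 pos [604.8 -22.4  84.8] toolz [ 0.003 -0.001 -1.   ] yaw 33.0 joints [-0.23  0.65  1.43 -0.    1.05 -0.81] F [-0.1  0.1 -1.2] gw 0.384
turn z -0.071 rows 1.0 | trans after turn [177.1  53.3  14.5] | before [180.5  40.5  14.5]
```

>>> move_arm(
  moves=[
    {"turn": [0, 0, -0.071], "translation": [0, 0, 0], "hand": 0.2},
    {"turn": [0, 0, 0], "translation": [25.3, 7.6, 2], "hand": 0.2},
    {"turn": [0, 0, 0], "translation": [25.3, 7.6, 2], "hand": 0.2},
    {"turn": [0, 0, 0], "translation": [25.3, 7.6, 2], "hand": 0.2},
    {"turn": [0, 0, 0], "translation": [25.3, 7.6, 2], "hand": 0.2},
    {"turn": [0, 0, 0], "translation": [25.3, 7.6, 2], "hand": 0.2},
    {"turn": [0, 0, 0], "translation": [25.3, 7.6, 2], "hand": 0.2},
    {"turn": [0, 0, 0], "translation": [25.3, 7.6, 2], "hand": 0.2},
    {"turn": [0, 0, 0], "translation": [0, 0, 0], "hand": 0.2},
    {"turn": [0, 0, 0], "translation": [0, 0, 0], "hand": 0.2},
  ],
)

```text
time_s: 4.78
eef_pos: [538.9, 151.9, 68.4]
ee_rot: [-0.001, 0.445, 0.896, -0.0]
force: [-0.2, -1.1, -0.7]
grip_width: 0.388
grip_force: 39.9
```

```bash
python3 plan.py 540.5 151 70 37.1; python3 - <<'E'
from h import *
for n,z in(('scene',40),('top',40)):
    d=cap(n,n[0]+'3'); p=project(d,[[555,130,z]])[0].astype(int); print(p)
    c=d['image'][max(0,p[1]-65):p[1]+65,p[0]-65:p[0]+65]; cv2.imwrite(f'pics/{n[0]}3c.png',cv2.resize(c,(390,390),interpolation=cv2.INTER_CUBIC))
cv2.imwrite('pics/3c.png',np.hstack([cv2.imread('pics/s3c.png'),cv2.imread('pics/t3c.png')]))
E
```

```text
t 4.7833 pos [538.9 151.9  68.4] toolz [-0.002 -0.    -1.   ] yaw 37.2 joints [ 0.07  0.59  1.59 -0.    0.96 -0.58] F [-0.2 -1.1 -0.7] gw 0.388
turn z 0.002 rows 1.0 | trans after turn [-1.7  0.7 -1.6] | before [-1.7  0.7 -1.6]
[226 178]
[197 204]
```

View pics/3c.png

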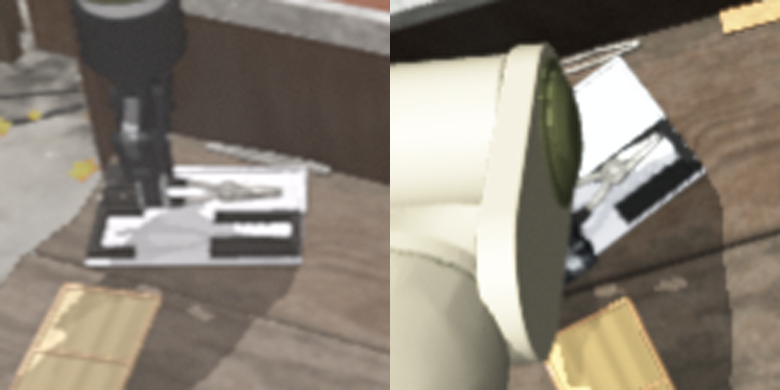

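The scene half shows the pliers level above the tray with the jaws pointing at the jaw slot. The top half shows the jaw tip near crop (655,140), over the slot, with the arm hiding the handles. Next I'll measure the jaws' position in tray coordinates.

```bash
cat > held.py <<'E'
from h import *; import sys
T={'t':(575.4,147.6,.644,-3.3),'s':(574.8,149.4,.652,-4.5)}
zlo,zhi=map(float,sys.argv[2:4])
for n in 'ts':
    d=pickle.load(open(f'pics/{n}{sys.argv[1]}.pkl','rb')); d['z_map']=cv2.medianBlur(d['z_map'],3); P=world_map(d).reshape(-1,3)
    tx,ty,a,b=T[n]; dx=P[:,0]-tx; dy=P[:,1]-ty
    u=dx*np.cos(a)+dy*np.sin(a); v=-dx*np.sin(a)+dy*np.cos(a); h=P[:,2]-b
    s=(h>zlo)&(h<zhi)&(abs(u+26)<25)&(v<85)&(v>-90)
    print(n,s.sum(),'vrange',np.percentile(v[s],[1,99]).round(1))
    for l,r in((-75,-60),(-60,-45),(-45,-25),(-25,0),(40,75)):
        k=s&(v>l)&(v<r)
        if k.sum()>4: print(l,r,k.sum(),'u',np.percentile(u[k],[3,50,97]).round(1),'mid',((np.percentile(u[k],3)+np.percentile(u[k],97))/2).round(1),'h',np.median(h[k]).round(1))
E
python3 held.py 3 35 75
```

```text
t 247 vrange [-69.9  14.4]
-75 -60 21 u [-31.  -28.  -23.6] mid -27.3 h 52.8
-60 -45 40 u [-32.6 -28.  -21.8] mid -27.2 h 55.4
-45 -25 71 u [-35.2 -28.5 -19.8] mid -27.5 h 56.3
-25 0 81 u [-39.  -28.8 -15.5] mid -27.2 h 53.5
s 374 vrange [-67.9  67.4]
-75 -60 19 u [-31.1 -30.  -27.2] mid -29.1 h 51.7
-60 -45 35 u [-34.5 -31.4 -23.7] mid -29.1 h 53.8
-45 -25 65 u [-36.6 -32.9 -20.1] mid -28.3 h 54.9
-25 0 66 u [-40.  -31.9 -16.5] mid -28.3 h 53.2
40 75 81 u [-43.3 -37.9 -15.4] mid -29.4 h 55.1
```

>>> move_arm(
  moves=[
    {"turn": [0, 0, 0], "translation": [0, 1.5, 5], "hand": 0.2},
    {"turn": [0, 0, 0], "translation": [0, 0, 10], "hand": 0.2},
    {"turn": [0, 0, 0], "translation": [0, 0, 8], "hand": 0.2},
    {"turn": [0, 0, 0], "translation": [0, 0, 0], "hand": 0.2},
    {"turn": [0, 0, 0], "translation": [0, 0, 0], "hand": 0.2},
  ],
)

```text
time_s: 5.3
eef_pos: [540.6, 151.7, 45.3]
ee_rot: [-0.001, 0.446, 0.895, -0.0]
force: [-0.1, -0.2, -0.9]
grip_width: 0.384
grip_force: 40.0
```

```bash
python3 plan.py 540.5 151 30 37.1; python3 - <<'E'
from h import *
for n in('scene','top'): cap(n,n[0]+'4')
E
python3 held.py 4 17 50
```

```text
t 5.3 pos [540.6 151.7  45.3] toolz [-0.002 -0.    -1.   ] yaw 37.0 joints [ 0.06  0.63  1.6  -0.    0.91 -0.58] F [-0.1 -0.2 -0.9] gw 0.384
turn z -0.001 rows 1.0 | trans after turn [-0.5 -0.5 15.3] | before [-0.5 -0.5 15.3]
t 243 vrange [-70.9  14. ]
-75 -60 22 u [-29.1 -25.5  -9. ] mid -19.0 h 30.0
-60 -45 38 u [-43.7 -26.8 -11.2] mid -27.4 h 32.2
-45 -25 76 u [-41.1 -26.4 -13.4] mid -27.3 h 33.3
-25 0 77 u [-38.  -27.4 -13.7] mid -25.8 h 31.1
s 362 vrange [-68.8  66.9]
-75 -60 22 u [-30.5 -28.9 -20. ] mid -25.2 h 29.2
-60 -45 36 u [-33.2 -30.6 -22.1] mid -27.6 h 31.1
-45 -25 61 u [-35.2 -31.8 -21.1] mid -28.1 h 32.2
-25 0 64 u [-39.3 -30.3 -16.2] mid -27.7 h 30.2
40 75 74 u [-42.3 -35.8 -13.8] mid -28.0 h 32.0
```

>>> move_arm(
  moves=[
    {"turn": [0, 0, 0], "translation": [0, 0.6, 3], "hand": 0.2},
    {"turn": [0, 0, 0], "translation": [0, 0, 3], "hand": 0.2},
    {"turn": [0, 0, 0], "translation": [0, 0, 2], "hand": 0.2},
    {"turn": [0, 0, 0], "translation": [0, 0, 2], "hand": 0.2},
    {"turn": [0, 0, 0], "translation": [0, 0, 0], "hand": 0.2},
    {"turn": [0, 0, 0], "translation": [0, 0, 0], "hand": 0.2},
  ],
)

```text
time_s: 5.9
eef_pos: [541.4, 152.4, 36.1]
ee_rot: [-0.0, 0.446, 0.895, -0.0]
force: [-1.2, -0.3, -1.2]
grip_width: 0.384
grip_force: 40.0
```

>>> move_arm(
  moves=[
    {"turn": [0, 0, 0], "translation": [0, 0, 2], "hand": 0.2},
    {"turn": [0, 0, 0], "translation": [0, 0, 2], "hand": 0.2},
    {"turn": [0, 0, 0], "translation": [0, 0, 0], "hand": 0.2},
    {"turn": [0, 0, 0], "translation": [0, 0, 0], "hand": 0.2},
  ],
)

```text
time_s: 6.23
eef_pos: [541.3, 152.4, 32.1]
ee_rot: [-0.0, 0.446, 0.895, -0.0]
force: [-0.9, 0.3, -1.2]
grip_width: 0.387
grip_force: 40.0
```

```bash
python3 plan.py 540.5 151 30 37.1; python3 - <<'E'
from h import *
for n in('scene','top'): cap(n,n[0]+'5')
E
python3 held.py 5 9 50
```

```text
t 6.2333 pos [541.3 152.4  32.1] toolz [-0.  0. -1.] yaw 37.1 joints [ 0.07  0.65  1.6   0.    0.89 -0.58] F [-0.9  0.3 -1.2] gw 0.387
turn z -0.001 rows 1.0 | trans after turn [-0.6 -1.5  2.1] | before [-0.6 -1.5  2.1]
t 590 vrange [-83.4  12.4]
-75 -60 94 u [-49.7 -26.5  -6.3] mid -28.0 h 15.4
-60 -45 107 u [-49.5 -25.4  -6.3] mid -27.9 h 15.7
-45 -25 153 u [-49.7 -26.7  -6.3] mid -28.0 h 16.4
-25 0 131 u [-49.2 -30.2  -7.7] mid -28.4 h 16.4
s 675 vrange [-82.5  83.3]
-75 -60 71 u [-50.4 -27.7 -10. ] mid -30.2 h 15.2
-60 -45 75 u [-50.  -30.7  -9.9] mid -29.9 h 15.9
-45 -25 98 u [-50.1 -32.1  -8.7] mid -29.4 h 16.0
-25 0 93 u [-49.4 -31.7 -11.9] mid -30.7 h 16.3
40 75 113 u [-50.2 -33.4  -2.4] mid -26.3 h 16.2
```

>>> move_arm(
  moves=[
    {"turn": [0, 0, 0], "translation": [0, 0, 1], "hand": 0.2},
    {"turn": [0, 0, 0], "translation": [0, 0, 1], "hand": 0.2},
    {"turn": [0, 0, 0], "translation": [0, 0, 0], "hand": 0.2},
  ],
)

```text
time_s: 6.58
eef_pos: [541.3, 152.4, 30.0]
ee_rot: [-0.0, 0.446, 0.895, -0.0]
force: [-0.1, -0.6, -1.4]
grip_width: 0.387
grip_force: 40.0
```

>>> move_arm(
  moves=[
    {"turn": [0, 0, 0], "translation": [0, 0, 1], "hand": 0.2},
    {"turn": [0, 0, 0], "translation": [0, 0, 0.5], "hand": 0.2},
    {"turn": [0, 0, 0], "translation": [0, 0, 0], "hand": 0.2},
  ],
)

```text
time_s: 6.83
eef_pos: [541.4, 152.4, 28.6]
ee_rot: [-0.0, 0.446, 0.895, -0.0]
force: [-0.1, -0.1, -1.0]
grip_width: 0.385
grip_force: 40.0
```

>>> move_arm(
  moves=[
    {"turn": [0, 0, 0], "translation": [0, 0, 0.7], "hand": 0.2},
    {"turn": [0, 0, 0], "translation": [0, 0, 0.7], "hand": 0.2},
    {"turn": [0, 0, 0], "translation": [0, 0, 0], "hand": 0.2},
  ],
)

```text
time_s: 7.08
eef_pos: [541.5, 152.4, 27.8]
ee_rot: [0.0, 0.446, 0.895, 0.0]
force: [-1.3, -0.5, 3.9]
grip_width: 0.385
grip_force: 40.8
```

>>> move_arm(
  moves=[
    {"turn": [0, 0, 0], "translation": [0, 0, 0.7], "hand": 0.2},
    {"turn": [0, 0, 0], "translation": [0, 0, 0.7], "hand": 0.2},
    {"turn": [0, 0, 0], "translation": [0, 0, 0], "hand": 0.2},
  ],
)

```text
time_s: 7.33
eef_pos: [541.6, 152.5, 27.6]
ee_rot: [0.0, 0.446, 0.895, 0.0]
force: [-7.7, -0.9, 16.2]
grip_width: 0.386
grip_force: 42.6
```

>>> move_arm(
  moves=[
    {"turn": [0, 0, 0], "translation": [0, 0, -1], "hand": 0.45},
    {"turn": [0, 0, 0], "translation": [0, 0, 0], "hand": 0.48},
    {"turn": [0, 0, 0], "translation": [0, 0, 0], "hand": 0.48},
    {"turn": [0, 0, 0], "translation": [0, 0, -5], "hand": 0.5},
    {"turn": [0, 0, 0], "translation": [0, 0, -15], "hand": 0.6},
    {"turn": [0, 0, 0], "translation": [0, 0, -30], "hand": 0.8},
    {"turn": [0, 0, 0], "translation": [0, 0, -30], "hand": 0.8},
    {"turn": [0, 0, 0], "translation": [0, 0, 0], "hand": 0.8},
  ],
)

```text
time_s: 8.0
eef_pos: [543.9, 152.6, 112.6]
ee_rot: [0.004, 0.446, 0.895, 0.002]
force: [0.5, 0.3, 0.6]
grip_width: 0.802
grip_force: 0.0
```

```bash
python3 plan.py 459 -51 70 34.5; python3 - <<'E'
from h import *
for n in('scene','top'): cap(n,n[0]+'6')
E
python3 held.py 6 9 35
```

```text
t 8.0 pos [543.9 152.6 112.6] toolz [ 0.009  0.001 -1.   ] yaw 37.1 joints [ 0.07  0.54  1.55  0.    1.05 -0.58] F [0.5 0.3 0.6] gw 0.802
turn z 0.045 rows 1.0 | trans after turn [-119.5 -185.7   41.7] | before [-111.  -190.9   41.7]
t 642 vrange [-83.3  19.1]
-75 -60 89 u [-49.6 -25.7  -6.6] mid -28.1 h 15.5
-60 -45 102 u [-50.1 -25.8  -6.5] mid -28.3 h 15.8
-45 -25 154 u [-49.6 -25.8  -6.3] mid -27.9 h 15.7
-25 0 140 u [-49.1 -28.   -6.8] mid -27.9 h 14.4
s 703 vrange [-82.5  83.1]
-75 -60 72 u [-50.6 -27.1 -10.6] mid -30.6 h 14.9
-60 -45 69 u [-50.2 -27.7  -9.2] mid -29.7 h 15.2
-45 -25 100 u [-49.5 -30.1  -8.6] mid -29.0 h 15.4
-25 0 89 u [-49.  -29.5 -10.5] mid -29.7 h 13.6
40 75 150 u [-50.4 -17.7  -2. ] mid -26.2 h 14.1
```

```bash
python3 plan.py 458 -49 40 34.4
```

```text
t 8.1 pos [541.8 152.4 107.9] toolz [ 0.002  0.    -1.   ] yaw 37.1 joints [ 0.07  0.54  1.56  0.    1.04 -0.58] F [ 0.  -0.2 -0.8] gw 0.799
turn z 0.047 rows 1.0 | trans after turn [-118.8 -183.1   67.7] | before [-110.1 -188.4   67.7]
```

>>> move_arm(
  moves=[
    {"turn": [0, 0, 0.047], "translation": [0, 0, 0], "hand": 0.7},
    {"turn": [0, 0, 0], "translation": [-17, -26.2, 0], "hand": 0.7},
    {"turn": [0, 0, 0], "translation": [-17, -26.2, 0], "hand": 0.7},
    {"turn": [0, 0, 0], "translation": [-17, -26.2, 0], "hand": 0.7},
    {"turn": [0, 0, 0], "translation": [-17, -26.2, 5], "hand": 0.7},
    {"turn": [0, 0, 0], "translation": [-17, -26.2, 10], "hand": 0.7},
    {"turn": [0, 0, 0], "translation": [-17, -26.2, 15], "hand": 0.7},
    {"turn": [0, 0, 0], "translation": [-17, -26, 20], "hand": 0.7},
    {"turn": [0, 0, 0], "translation": [0, 0, 18], "hand": 0.7},
    {"turn": [0, 0, 0], "translation": [0, 0, 0], "hand": 0.7},
  ],
)

```text
time_s: 8.93
eef_pos: [454.8, -49.7, 35.6]
ee_rot: [-0.004, 0.468, 0.884, -0.0]
force: [-0.4, 0.8, -1.2]
grip_width: 0.699
grip_force: 0.0
```

```bash
python3 - <<'E'
from h import *
cap('scene','s7');import time
E
python3 plan.py 458 -49 22 34.4
```

```text
t 8.9833 pos [456.  -49.2  37.3] toolz [-0.005  0.002 -1.   ] yaw 34.3 joints [-0.36  0.48  1.91  0.    0.76 -0.96] F [-0.1  0.6  0.7] gw 0.7
turn z -0.002 rows 1.0 | trans after turn [-1.1  1.8 15.3] | before [-1.1  1.8 15.3]
```

>>> move_arm(
  moves=[
    {"turn": [0, 0, 0], "translation": [0, 0, 9], "hand": 0.6},
    {"turn": [0, 0, 0], "translation": [0, 0, 8], "hand": 0.5},
    {"turn": [0, 0, 0], "translation": [0, 0, 0], "hand": 0.3},
    {"turn": [0, 0, 0], "translation": [0, 0, 0], "hand": 0.15},
    {"turn": [0, 0, 0], "translation": [0, 0, 0], "hand": 0.0},
    {"turn": [0, 0, 0], "translation": [0, 0, 0], "hand": 0.0},
    {"turn": [0, 0, 0], "translation": [0, 0, 0], "hand": 0.0},
    {"turn": [0, 0, 0], "translation": [0, 0, 0], "hand": 0.0},
  ],
)

```text
time_s: 9.65
eef_pos: [457.5, -49.2, 22.1]
ee_rot: [0.0, 0.467, 0.885, 0.0]
force: [0.8, 1.0, 0.9]
grip_width: 0.159
grip_force: 40.7
```

```bash
python3 plan.py 458 -49 22 34.4
```

```text
t 9.65 pos [457.5 -49.2  22.1] toolz [ 0. -0. -1.] yaw 34.4 joints [-0.36  0.51  1.92  0.    0.71 -0.96] F [0.8 1.  0.9] gw 0.159
turn z -0.0 rows 1.0 | trans after turn [-0.1  0.5  0.1] | before [-0.1  0.5  0.1]
```

>>> move_arm(
  moves=[
    {"turn": [0, 0, 0], "translation": [0, 0, -10], "hand": 0.0},
    {"turn": [0, 0, 0], "translation": [0, 0, -20], "hand": 0.0},
    {"turn": [0, 0, 0], "translation": [0, 0, -30], "hand": 0.0},
    {"turn": [0, 0, -0.047], "translation": [0, 0, -10], "hand": 0.0},
    {"turn": [0, 0, 0], "translation": [0, 0, 0], "hand": 0.0},
    {"turn": [0, 0, 0], "translation": [0, 0, 0], "hand": 0.0},
  ],
)

```text
time_s: 10.15
eef_pos: [457.5, -49.3, 92.4]
ee_rot: [0.001, 0.446, 0.895, 0.0]
force: [0.3, -0.4, -1.0]
grip_width: 0.16
grip_force: 40.6
```

```bash
python3 plan.py 606 148.5 50 37.1;  python3 - <<'E'
from h import *
d=cap('scene','s8'); p=project(d,[[458,-49,80]])[0].astype(int)
c=d['image'][max(0,p[1]-60):p[1]+60,p[0]-80:p[0]+80]; cv2.imwrite('pics/s8c.png',cv2.resize(c,None,fx=4,fy=4,interpolation=cv2.INTER_CUBIC))
E
```

```text
t 10.15 pos [457.5 -49.3  92.4] toolz [ 0.001 -0.    -1.   ] yaw 37.0 joints [-0.36  0.38  1.88  0.    0.89 -1.01] F [ 0.3 -0.4 -1. ] gw 0.16
turn z -0.002 rows 1.0 | trans after turn [ 68.2 237.8  42.4] | before [ 68.6 237.7  42.4]
```

View pics/s8c.png

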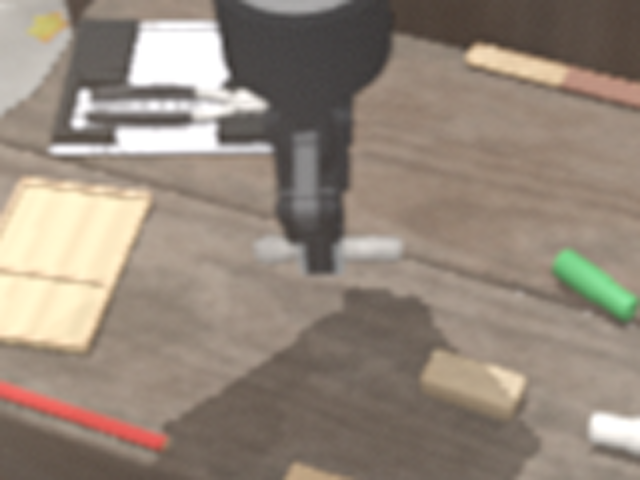

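The punch hangs level and centred in the grip at crop (325,248), and the pliers sit in the pocket. Next I'll carry the punch to its compartment.

>>> move_arm(
  moves=[
    {"turn": [0, 0, 0], "translation": [8.5, 29.7, 0], "hand": 0.0},
    {"turn": [0, 0, 0], "translation": [8.5, 29.7, 0], "hand": 0.0},
    {"turn": [0, 0, 0], "translation": [8.5, 29.7, 0], "hand": 0.0},
    {"turn": [0, 0, 0], "translation": [8.5, 29.7, 0], "hand": 0.0},
    {"turn": [0, 0, 0], "translation": [8.5, 29.7, 0], "hand": 0.0},
    {"turn": [0, 0, 0], "translation": [8.5, 29.7, 0], "hand": 0.0},
    {"turn": [0, 0, 0], "translation": [8.5, 29.7, 10], "hand": 0.0},
    {"turn": [0, 0, 0], "translation": [8.5, 29.7, 20], "hand": 0.0},
    {"turn": [0, 0, 0], "translation": [0, 0, 20], "hand": 0.0},
    {"turn": [0, 0, 0], "translation": [0, 0, 10], "hand": 0.0},
  ],
)

```text
time_s: 11.03
eef_pos: [604.4, 149.2, 27.6]
ee_rot: [-0.003, 0.445, 0.895, -0.001]
force: [-1.2, -0.5, -1.5]
grip_width: 0.164
grip_force: 40.5
```

>>> move_arm(
  moves=[
    {"turn": [0, 0, 0], "translation": [0, 0, 2], "hand": 0.0},
    {"turn": [0, 0, 0], "translation": [0, 0, 1], "hand": 0.0},
    {"turn": [0, 0, 0], "translation": [0, 0, 0], "hand": 0.0},
  ],
)

```text
time_s: 11.28
eef_pos: [606.1, 147.4, 29.5]
ee_rot: [0.0, 0.446, 0.895, -0.0]
force: [0.4, 0.2, -1.5]
grip_width: 0.162
grip_force: 40.6
```

>>> move_arm(
  moves=[
    {"turn": [0, 0, 0], "translation": [0, 0, 1.5], "hand": 0.0},
    {"turn": [0, 0, 0], "translation": [0, 0, 1.5], "hand": 0.0},
    {"turn": [0, 0, 0], "translation": [0, 0, 0.5], "hand": 0.0},
    {"turn": [0, 0, 0], "translation": [0, 0, 0], "hand": 0.0},
  ],
)

```text
time_s: 11.62
eef_pos: [606.2, 147.9, 26.2]
ee_rot: [0.0, 0.446, 0.895, 0.0]
force: [-1.2, -2.2, 3.8]
grip_width: 0.159
grip_force: 41.1
```

Contact at the expected height, so I'll release and rise.

>>> move_arm(
  moves=[
    {"turn": [0, 0, 0], "translation": [0, 0, 0], "hand": 0.25},
    {"turn": [0, 0, 0], "translation": [0, 0, 0], "hand": 0.35},
    {"turn": [0, 0, 0], "translation": [0, 0, 0], "hand": 0.4},
    {"turn": [0, 0, 0], "translation": [0, 0, -10], "hand": 0.5},
    {"turn": [0, 0, 0], "translation": [0, 0, -25], "hand": 0.7},
    {"turn": [0, 0, 0], "translation": [0, 0, -35], "hand": 0.7},
    {"turn": [0, 0, 0], "translation": [0, 0, -10], "hand": 0.7},
    {"turn": [0, 0, 0], "translation": [0, 0, 0], "hand": 0.7},
  ],
)

```text
time_s: 12.28
eef_pos: [607.6, 148.4, 109.5]
ee_rot: [0.003, 0.446, 0.895, 0.002]
force: [0.6, 0.5, -0.2]
grip_width: 0.7
grip_force: 0.0
```

```bash
python3 plan.py 478.5 -126 40 15
```

```text
t 12.2833 pos [607.6 148.4 109.5] toolz [ 0.007  0.    -1.   ] yaw 37.1 joints [ 0.05  0.66  1.35  0.    1.13 -0.59] F [ 0.6  0.5 -0.2] gw 0.7
turn z 0.385 rows 4.0 | trans after turn [-231.6 -196.2   68.5] | before [-140.8 -268.8   68.5]
```

>>> move_arm(
  moves=[
    {"turn": [0, 0, 0.096], "translation": [0, 0, 0], "hand": 0.7},
    {"turn": [0, 0, 0.096], "translation": [0, 0, 0], "hand": 0.7},
    {"turn": [0, 0, 0.096], "translation": [0, 0, 0], "hand": 0.7},
    {"turn": [0, 0, 0.096], "translation": [0, 0, 0], "hand": 0.7},
  ],
)

```text
time_s: 12.62
eef_pos: [605.5, 148.2, 104.5]
ee_rot: [-0.001, 0.61, 0.792, -0.001]
force: [-0.2, -0.2, 0.3]
grip_width: 0.701
grip_force: 0.0
```

```bash
python3 plan.py 479 -126 40 15
```

```text
t 12.6167 pos [605.5 148.2 104.5] toolz [-0.002 -0.    -1.   ] yaw 14.8 joints [ 0.05  0.66  1.35 -0.    1.13 -0.21] F [-0.2 -0.2  0.3] gw 0.701
turn z -0.004 rows 1.0 | trans after turn [-232.1 -193.1   64.7] | before [-232.8 -192.2   64.7]
```

>>> move_arm(
  moves=[
    {"turn": [0, 0, 0], "translation": [-29, -24.1, 0], "hand": 0.7},
    {"turn": [0, 0, 0], "translation": [-29, -24.1, 0], "hand": 0.7},
    {"turn": [0, 0, 0], "translation": [-29, -24.1, 0], "hand": 0.7},
    {"turn": [0, 0, 0], "translation": [-29, -24.1, 0], "hand": 0.7},
    {"turn": [0, 0, 0], "translation": [-29, -24.1, 5], "hand": 0.7},
    {"turn": [0, 0, 0], "translation": [-29, -24.1, 10], "hand": 0.7},
    {"turn": [0, 0, 0], "translation": [-29, -24.1, 15], "hand": 0.7},
    {"turn": [0, 0, 0], "translation": [-29, -24.1, 20], "hand": 0.7},
    {"turn": [0, 0, 0], "translation": [0, 0, 14], "hand": 0.7},
    {"turn": [0, 0, 0], "translation": [0, 0, 0], "hand": 0.7},
  ],
)

```text
time_s: 13.45
eef_pos: [478.3, -125.8, 39.2]
ee_rot: [-0.003, 0.61, 0.793, -0.0]
force: [0.9, 0.6, -0.6]
grip_width: 0.699
grip_force: 0.0
```

>>> move_arm(
  moves=[
    {"turn": [0, 0, 0], "translation": [0, 0, 0], "hand": 0.7},
    {"turn": [0, 0, 0], "translation": [0, 0, 0], "hand": 0.7},
  ],
)

```text
time_s: 13.62
eef_pos: [481.0, -124.5, 42.4]
ee_rot: [0.0, 0.608, 0.794, 0.0]
force: [-0.8, 0.1, 0.5]
grip_width: 0.697
grip_force: 0.0
```

```bash
python3 plan.py 479 -126 22.5 15
```

```text
t 13.6167 pos [ 481.  -124.5   42.4] toolz [ 0. -0. -1.] yaw 15.1 joints [-0.49  0.53  1.8   0.    0.81 -0.75] F [-0.8  0.1  0.5] gw 0.697
turn z 0.002 rows 1.0 | trans after turn [-1.  -2.4 19.9] | before [-1.  -2.4 19.9]
```

>>> move_arm(
  moves=[
    {"turn": [0, 0, 0], "translation": [-1, -2.4, 9], "hand": 0.6},
    {"turn": [0, 0, 0], "translation": [0, 0, 9], "hand": 0.5},
    {"turn": [0, 0, 0], "translation": [0, 0, 2], "hand": 0.4},
    {"turn": [0, 0, 0], "translation": [0, 0, 0], "hand": 0.3},
    {"turn": [0, 0, 0], "translation": [0, 0, 0], "hand": 0.1},
    {"turn": [0, 0, 0], "translation": [0, 0, 0], "hand": 0.1},
    {"turn": [0, 0, 0], "translation": [0, 0, 0], "hand": 0.1},
    {"turn": [0, 0, 0], "translation": [0, 0, 0], "hand": 0.1},
  ],
  grip_force=30,
)

```text
time_s: 14.28
eef_pos: [478.6, -126.8, 22.1]
ee_rot: [0.0, 0.608, 0.794, 0.0]
force: [0.6, -0.0, 0.4]
grip_width: 0.251
grip_force: 30.8
```

>>> move_arm(
  moves=[
    {"turn": [0, 0, 0], "translation": [0, 0, -10], "hand": 0.1},
    {"turn": [0, 0, 0], "translation": [0, 0, -20], "hand": 0.1},
    {"turn": [0, 0, 0], "translation": [0, 0, -20], "hand": 0.1},
    {"turn": [0, 0, 0], "translation": [0, 0, -10], "hand": 0.1},
    {"turn": [0, 0, 0], "translation": [0, 0, 0], "hand": 0.1},
    {"turn": [0, 0, 0], "translation": [0, 0, 0], "hand": 0.1},
  ],
)

```text
time_s: 14.78
eef_pos: [478.5, -126.7, 82.0]
ee_rot: [0.0, 0.608, 0.794, 0.0]
force: [-0.3, -0.7, -1.0]
grip_width: 0.252
grip_force: 30.8
```

```bash
python3 -c "
import numpy as np
a=.457;R=lambda x,y:(414+x*np.cos(a)-y*np.sin(a),115+x*np.sin(a)+y*np.cos(a)); print(R(22,0),R(-34,0),np.degrees(a))"; python3 plan.py 433.7 124.7 50 26.2;  python3 - <<'E'
from h import *
d=cap('scene','s9'); p=project(d,[[479,-126,75]])[0].astype(int)
c=d['image'][max(0,p[1]-60):p[1]+60,p[0]-80:p[0]+80]; cv2.imwrite('pics/s9c.png',cv2.resize(c,None,fx=4,fy=4,interpolation=cv2.INTER_CUBIC))
E
```

```text
(np.float64(433.7423667675397), np.float64(124.70767502628428)) (np.float64(383.48906954107497), np.float64(99.99722950483338)) 26.184171237478623
t 14.7833 pos [ 478.5 -126.7   82. ] toolz [ 0.001 -0.    -1.   ] yaw 15.1 joints [-0.5   0.46  1.78  0.    0.9  -0.76] F [-0.3 -0.7 -1. ] gw 0.252
turn z -0.194 rows 2.0 | trans after turn [245.4  70.8  31.9] | before [254.5  22.1  31.9]
```

View pics/s9c.png

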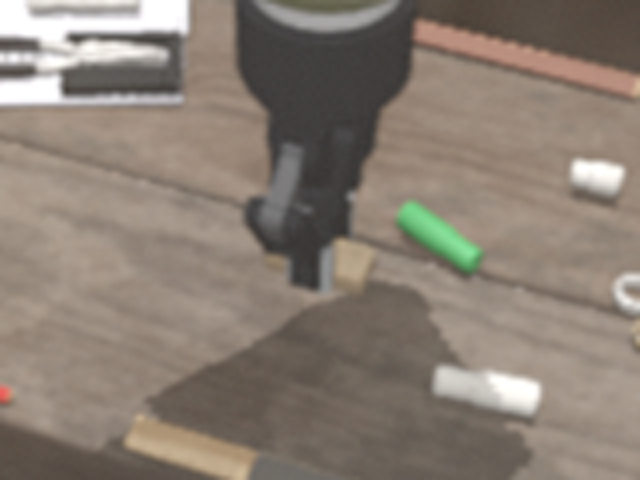

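The wedge is held level at crop (320,268), and the green piece and both collets are undisturbed. Next I'll take it to the wide compartment.

>>> move_arm(
  moves=[
    {"turn": [0, 0, -0.097], "translation": [0, 0, 0], "hand": 0.1},
    {"turn": [0, 0, -0.097], "translation": [0, 0, 0], "hand": 0.1},
    {"turn": [0, 0, 0], "translation": [30.7, 8.9, 0], "hand": 0.1},
    {"turn": [0, 0, 0], "translation": [30.7, 8.9, 0], "hand": 0.1},
    {"turn": [0, 0, 0], "translation": [30.7, 8.9, 0], "hand": 0.1},
    {"turn": [0, 0, 0], "translation": [30.7, 8.9, 0], "hand": 0.1},
    {"turn": [0, 0, 0], "translation": [30.7, 8.9, 0], "hand": 0.1},
    {"turn": [0, 0, 0], "translation": [30.7, 8.9, 5], "hand": 0.1},
    {"turn": [0, 0, 0], "translation": [30.7, 8.9, 10], "hand": 0.1},
    {"turn": [0, 0, 0], "translation": [30.7, 8.9, 17], "hand": 0.1},
  ],
)

```text
time_s: 15.67
eef_pos: [433.7, 126.5, 49.6]
ee_rot: [0.0, 0.529, 0.849, 0.0]
force: [0.3, -0.5, 0.2]
grip_width: 0.249
grip_force: 30.9
```

>>> move_arm(
  moves=[
    {"turn": [0, 0, 0], "translation": [0, 0, 5], "hand": 0.1},
    {"turn": [0, 0, 0], "translation": [0, 0, 0], "hand": 0.1},
    {"turn": [0, 0, 0], "translation": [0, 0, 0], "hand": 0.1},
  ],
)

```text
time_s: 15.92
eef_pos: [433.8, 124.7, 44.4]
ee_rot: [-0.001, 0.528, 0.849, -0.0]
force: [0.2, -1.0, 0.1]
grip_width: 0.25
grip_force: 30.8
```

```bash
python3 plan.py 433.7 124.7 26.5 26.2
```

```text
t 15.9167 pos [433.8 124.7  44.4] toolz [-0.001 -0.    -1.   ] yaw 26.2 joints [ 0.02  0.45  1.93 -0.    0.76 -0.44] F [ 0.2 -1.   0.1] gw 0.25
turn z -0.0 rows 1.0 | trans after turn [-0.  -0.1 17.9] | before [-0.  -0.1 17.9]
```

>>> move_arm(
  moves=[
    {"turn": [0, 0, 0], "translation": [0, 0, 8], "hand": 0.1},
    {"turn": [0, 0, 0], "translation": [0, 0, 7], "hand": 0.1},
    {"turn": [0, 0, 0], "translation": [0, 0, 2], "hand": 0.1},
    {"turn": [0, 0, 0], "translation": [0, 0, 0.7], "hand": 0.1},
    {"turn": [0, 0, 0], "translation": [0, 0, 0], "hand": 0.1},
    {"turn": [0, 0, 0], "translation": [0, 0, 0.5], "hand": 0.1},
    {"turn": [0, 0, 0], "translation": [0, 0, 0], "hand": 0.1},
  ],
)

```text
time_s: 16.5
eef_pos: [434.1, 125.0, 26.9]
ee_rot: [0.0, 0.529, 0.849, 0.0]
force: [-0.3, -0.3, -0.5]
grip_width: 0.247
grip_force: 30.8
```

>>> move_arm(
  moves=[
    {"turn": [0, 0, 0], "translation": [0, 0, 0.8], "hand": 0.1},
    {"turn": [0, 0, 0], "translation": [0, 0, 0.3], "hand": 0.1},
    {"turn": [0, 0, 0], "translation": [0, 0, 0], "hand": 0.1},
  ],
)

```text
time_s: 16.75
eef_pos: [434.0, 125.1, 25.6]
ee_rot: [0.0, 0.529, 0.849, -0.0]
force: [0.1, -0.5, -0.5]
grip_width: 0.248
grip_force: 30.8
```

>>> move_arm(
  moves=[
    {"turn": [0, 0, 0], "translation": [0, 0, 0.5], "hand": 0.1},
    {"turn": [0, 0, 0], "translation": [0, 0, 0], "hand": 0.1},
    {"turn": [0, 0, 0], "translation": [0, 0, 0], "hand": 0.3},
    {"turn": [0, 0, 0], "translation": [0, 0, 0], "hand": 0.38},
    {"turn": [0, 0, 0], "translation": [0, 0, 0], "hand": 0.4},
    {"turn": [0, 0, 0], "translation": [0, 0, -10], "hand": 0.5},
    {"turn": [0, 0, 0], "translation": [0, 0, -25], "hand": 0.7},
    {"turn": [0, 0, 0], "translation": [0, 0, -35], "hand": 0.7},
    {"turn": [0, 0, 0], "translation": [0, 0, -10], "hand": 0.7},
    {"turn": [0, 0, 0], "translation": [0, 0, 0], "hand": 0.7},
  ],
)

```text
time_s: 17.58
eef_pos: [435.4, 125.2, 108.2]
ee_rot: [0.002, 0.528, 0.849, 0.002]
force: [0.7, -1.0, 1.1]
grip_width: 0.7
grip_force: 0.0
```

```bash
python3 plan.py 501.5 -214 40 18
```

```text
t 17.5833 pos [435.4 125.2 108.2] toolz [ 0.006  0.    -1.   ] yaw 26.2 joints [ 0.02  0.33  1.89  0.    0.92 -0.44] F [ 0.7 -1.   1.1] gw 0.7
turn z 0.143 rows 2.0 | trans after turn [-342.9  -42.3   68.5] | before [-333.4  -90.8   68.5]
```

>>> move_arm(
  moves=[
    {"turn": [0, 0, 0.071], "translation": [0, 0, 0], "hand": 0.7},
    {"turn": [0, 0, 0.071], "translation": [0, 0, 0], "hand": 0.7},
    {"turn": [0, 0, 0], "translation": [-31, -4, 0], "hand": 0.7},
    {"turn": [0, 0, 0], "translation": [-31, -4, 0], "hand": 0.7},
    {"turn": [0, 0, 0], "translation": [-31, -4, 0], "hand": 0.7},
    {"turn": [0, 0, 0], "translation": [-31, -4, 0], "hand": 0.7},
    {"turn": [0, 0, 0], "translation": [-31, -4, 0], "hand": 0.7},
    {"turn": [0, 0, 0], "translation": [-31, -4, 0], "hand": 0.7},
    {"turn": [0, 0, 0], "translation": [-31, -4, 0], "hand": 0.7},
    {"turn": [0, 0, 0], "translation": [-31, -4, 0], "hand": 0.7},
  ],
)

```text
time_s: 18.42
eef_pos: [480.0, -122.1, 104.4]
ee_rot: [-0.001, 0.588, 0.809, -0.0]
force: [1.0, 0.5, -0.3]
grip_width: 0.695
grip_force: 0.0
```

>>> move_arm(
  moves=[
    {"turn": [0, 0, 0], "translation": [-31, -4, 5], "hand": 0.7},
    {"turn": [0, 0, 0], "translation": [-31, -4, 10], "hand": 0.7},
    {"turn": [0, 0, 0], "translation": [-31, -3, 20], "hand": 0.7},
    {"turn": [0, 0, 0], "translation": [0, 0, 20], "hand": 0.7},
    {"turn": [0, 0, 0], "translation": [0, 0, 8], "hand": 0.7},
    {"turn": [0, 0, 0], "translation": [0, 0, 0], "hand": 0.7},
    {"turn": [0, 0, 0], "translation": [0, 0, 0], "hand": 0.7},
    {"turn": [0, 0, 0], "translation": [0, 0, 0], "hand": 0.7},
  ],
)

```text
time_s: 19.08
eef_pos: [499.1, -211.9, 43.1]
ee_rot: [0.001, 0.587, 0.81, 0.0]
force: [0.2, 0.1, -0.0]
grip_width: 0.705
grip_force: 0.0
```

```bash
python3 plan.py 501.5 -214 23 18
```

```text
t 19.0833 pos [ 499.1 -211.9   43.1] toolz [ 0.001 -0.001 -1.   ] yaw 18.1 joints [-0.62  0.6   1.66  0.    0.88 -0.93] F [ 0.2  0.1 -0. ] gw 0.705
turn z 0.002 rows 1.0 | trans after turn [-2.7  1.6 20.1] | before [-2.7  1.6 20.1]
```

>>> move_arm(
  moves=[
    {"turn": [0, 0, 0], "translation": [-2.7, 1.6, 9], "hand": 0.6},
    {"turn": [0, 0, 0], "translation": [0, 0, 9], "hand": 0.5},
    {"turn": [0, 0, 0], "translation": [0, 0, 2.5], "hand": 0.4},
    {"turn": [0, 0, 0], "translation": [0, 0, 0], "hand": 0.3},
    {"turn": [0, 0, 0], "translation": [0, 0, 0], "hand": 0.1},
    {"turn": [0, 0, 0], "translation": [0, 0, 0], "hand": 0.05},
    {"turn": [0, 0, 0], "translation": [0, 0, 0], "hand": 0.05},
    {"turn": [0, 0, 0], "translation": [0, 0, 0], "hand": 0.05},
  ],
)

```text
time_s: 19.75
eef_pos: [501.2, -214.5, 21.8]
ee_rot: [0.0, 0.587, 0.809, 0.0]
force: [0.7, -0.6, -0.2]
grip_width: 0.184
grip_force: 31.1
```

>>> move_arm(
  moves=[
    {"turn": [0, 0, 0], "translation": [0, 0, -10], "hand": 0.05},
    {"turn": [0, 0, 0], "translation": [0, 0, -20], "hand": 0.05},
    {"turn": [0, 0, 0], "translation": [0, 0, -20], "hand": 0.05},
    {"turn": [0, 0, 0], "translation": [0, 0, -10], "hand": 0.05},
    {"turn": [0, 0, -0.071], "translation": [0, 0, 0], "hand": 0.05},
    {"turn": [0, 0, -0.071], "translation": [0, 0, 0], "hand": 0.05},
    {"turn": [0, 0, 0], "translation": [0, 0, 0], "hand": 0.05},
  ],
)

```text
time_s: 20.33
eef_pos: [501.1, -214.5, 82.1]
ee_rot: [0.0, 0.527, 0.85, -0.0]
force: [-0.2, -0.5, -0.5]
grip_width: 0.187
grip_force: 31.2
```

```bash
python3 plan.py 383.5 100 50 26.2;  python3 - <<'E'
from h import *
d=cap('scene','s10'); p=project(d,[[501,-214,75]])[0].astype(int)
c=d['image'][max(0,p[1]-60):p[1]+60,p[0]-80:p[0]+80]; cv2.imwrite('pics/s10c.png',cv2.resize(c,None,fx=4,fy=4,interpolation=cv2.INTER_CUBIC))
E
```

```text
t 20.3333 pos [ 501.1 -214.5   82.1] toolz [ 0. -0. -1.] yaw 26.3 joints [-0.62  0.55  1.63 -0.    0.97 -1.08] F [-0.2 -0.5 -0.5] gw 0.187
turn z 0.002 rows 1.0 | trans after turn [334.2  33.3  31.9] | before [334.1  34.1  31.9]
```

View pics/s10c.png

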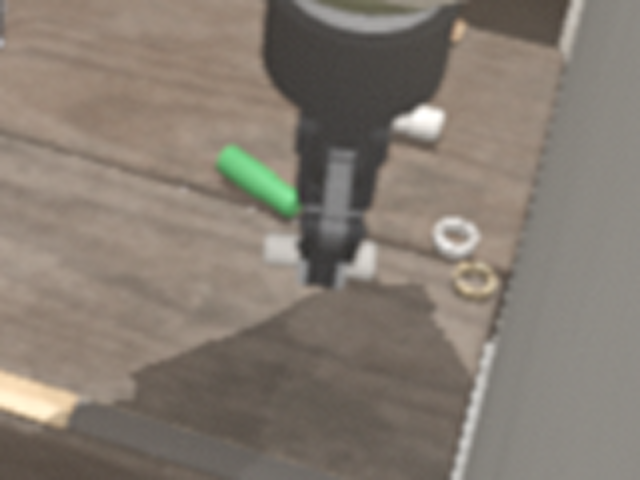

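The long collet is held level and centred at crop (320,255). Next I'll take it to the narrow compartment.

>>> move_arm(
  moves=[
    {"turn": [0, 0, 0], "translation": [30.4, 3.1, 0], "hand": 0.05},
    {"turn": [0, 0, 0], "translation": [30.4, 3.1, 0], "hand": 0.05},
    {"turn": [0, 0, 0], "translation": [30.4, 3.1, 0], "hand": 0.05},
    {"turn": [0, 0, 0], "translation": [30.4, 3.1, 0], "hand": 0.05},
    {"turn": [0, 0, 0], "translation": [30.4, 3.1, 0], "hand": 0.05},
    {"turn": [0, 0, 0], "translation": [30.4, 3.1, 0], "hand": 0.05},
    {"turn": [0, 0, 0], "translation": [30.4, 3.1, 0], "hand": 0.05},
    {"turn": [0, 0, 0], "translation": [30.4, 3.1, 0], "hand": 0.05},
    {"turn": [0, 0, 0], "translation": [30.4, 3.1, 0], "hand": 0.05},
    {"turn": [0, 0, 0], "translation": [30.4, 3.1, 5], "hand": 0.05},
  ],
)

```text
time_s: 21.22
eef_pos: [394.5, 73.1, 77.2]
ee_rot: [0.001, 0.53, 0.848, 0.0]
force: [0.8, 0.4, 0.6]
grip_width: 0.188
grip_force: 31.2
```

>>> move_arm(
  moves=[
    {"turn": [0, 0, 0], "translation": [30.4, 3.1, 10], "hand": 0.05},
    {"turn": [0, 0, 0], "translation": [0, 0, 15], "hand": 0.05},
    {"turn": [0, 0, 0], "translation": [0, 0, 5], "hand": 0.05},
    {"turn": [0, 0, 0], "translation": [0, 0, 0], "hand": 0.05},
    {"turn": [0, 0, 0], "translation": [0, 0, 0], "hand": 0.05},
    {"turn": [0, 0, 0], "translation": [0, 0, 0], "hand": 0.05},
  ],
)

```text
time_s: 21.72
eef_pos: [384.8, 100.0, 47.1]
ee_rot: [0.0, 0.529, 0.848, 0.0]
force: [0.3, -1.0, -0.4]
grip_width: 0.187
grip_force: 31.2
```

```bash
python3 plan.py 383.5 100 26 26.2
```

```text
t 21.7167 pos [384.8 100.   47.1] toolz [ 0.001 -0.    -1.   ] yaw 26.1 joints [-0.04  0.36  2.08 -0.    0.7  -0.5 ] F [ 0.3 -1.  -0.4] gw 0.187
turn z -0.002 rows 1.0 | trans after turn [ 0.6 -1.2 21.1] | before [ 0.6 -1.2 21.1]
```

>>> move_arm(
  moves=[
    {"turn": [0, 0, 0], "translation": [0.6, -1.2, 8], "hand": 0.05},
    {"turn": [0, 0, 0], "translation": [0, 0, 8], "hand": 0.05},
    {"turn": [0, 0, 0], "translation": [0, 0, 3], "hand": 0.05},
    {"turn": [0, 0, 0], "translation": [0, 0, 2], "hand": 0.05},
    {"turn": [0, 0, 0], "translation": [0, 0, 0], "hand": 0.05},
    {"turn": [0, 0, 0], "translation": [0, 0, 0], "hand": 0.05},
  ],
)

```text
time_s: 22.22
eef_pos: [382.9, 100.5, 25.5]
ee_rot: [-0.0, 0.529, 0.849, -0.0]
force: [0.4, -0.3, -0.9]
grip_width: 0.193
grip_force: 31.1
```

>>> move_arm(
  moves=[
    {"turn": [0, 0, 0], "translation": [0, 0, 0.4], "hand": 0.05},
    {"turn": [0, 0, 0], "translation": [0, 0, 0], "hand": 0.05},
    {"turn": [0, 0, 0], "translation": [0, 0, 0], "hand": 0.05},
  ],
)

```text
time_s: 22.47
eef_pos: [382.9, 100.6, 25.4]
ee_rot: [0.0, 0.529, 0.849, -0.0]
force: [-1.9, -0.7, 6.4]
grip_width: 0.193
grip_force: 31.9
```

Contact with the floor, so I'll release, rise and step back.

>>> move_arm(
  moves=[
    {"turn": [0, 0, 0], "translation": [0, 0, -0.5], "hand": 0.25},
    {"turn": [0, 0, 0], "translation": [0, 0, 0], "hand": 0.32},
    {"turn": [0, 0, 0], "translation": [0, 0, 0], "hand": 0.35},
    {"turn": [0, 0, 0], "translation": [0, 0, -10], "hand": 0.4},
    {"turn": [0, 0, 0], "translation": [0, 0, -25], "hand": 0.6},
    {"turn": [0, 0, 0], "translation": [0, 0, -35], "hand": 0.6},
    {"turn": [0, 0, 0], "translation": [0, 0, -35], "hand": 0.6},
    {"turn": [0, 0, 0], "translation": [-35, 0, -35], "hand": 0.6},
    {"turn": [0, 0, 0], "translation": [-35, 0, -35], "hand": 0.6},
    {"turn": [0, 0, 0], "translation": [-35, 0, 0], "hand": 0.6},
  ],
)

```text
time_s: 23.3
eef_pos: [426.5, 15.5, 194.8]
ee_rot: [0.005, 0.528, 0.849, 0.002]
force: [1.5, 0.5, 0.8]
grip_width: 0.594
grip_force: 0.0
```

>>> move_arm(
  moves=[
    {"turn": [0, 0, 0], "translation": [-35, 0, 0], "hand": 0.6},
    {"turn": [0, 0, 0], "translation": [-35, 0, 0], "hand": 0.6},
    {"turn": [0, 0, 0], "translation": [-35, 0, 0], "hand": 0.6},
    {"turn": [0, 0, 0], "translation": [-35, 0, 0], "hand": 0.6},
    {"turn": [0, 0, 0], "translation": [0, 0, 0], "hand": 0.6},
  ],
)

```text
time_s: 23.72
eef_pos: [487.8, -114.0, 189.3]
ee_rot: [0.001, 0.53, 0.848, -0.0]
force: [0.5, 0.6, 0.3]
grip_width: 0.602
grip_force: 0.0
```

```bash
python3 - <<'E'
from fit import *
for n in('scene','top'): cap(n,n[0]+'11')
d=pickle.load(open('pics/t11.pkl','rb'))
im,dz=ortho(d,330,690,20,240,.6); im=cv2.convertScaleAbs(im,alpha=.75)
d=pickle.load(open('pics/s11.pkl','rb')); im2,_=ortho(d,330,690,20,240,.6,0)
cv2.imwrite('pics/end.png',np.hstack([grid(im,690,240,.6),cv2.convertScaleAbs(im2,alpha=.8)]))
W=(414,115,.457); Fm=(575.4,147.6,.644)
def loc(p,T): dx,dy=p[0]-T[0],p[1]-T[1]; return round(dx*np.cos(T[2])+dy*np.sin(T[2]),1),round(-dx*np.sin(T[2])+dy*np.cos(T[2]),1),round(p[2]-T[2],2)
for c,b in(('t11',-3.3),('s11',-4.5)):
    d=pickle.load(open(f'pics/{c}.pkl','rb'))
    d['z_map']=cv2.medianBlur(d['z_map'],3); P=world_map(d).reshape(-1,3); h=P[:,2]-b
    for n,T,lx,ly,zl in(('long',W,(-54,-14),(-38,38),11),('wedge',W,(-9,54),(-38,38),11),('punch',Fm,(0,54),(-82,45),10.5)):
        a=T[2];dx=P[:,0]-T[0];dy=P[:,1]-T[1];u=dx*np.cos(a)+dy*np.sin(a);v=-dx*np.sin(a)+dy*np.cos(a)
        k=(u>lx[0])&(u<lx[1])&(v>ly[0])&(v<ly[1])&(h>zl)&(h<40)
        print(c,n,k.sum(),'u',np.percentile(u[k],[3,97]).round(),'v',np.percentile(v[k],[3,97]).round(),'top h',np.percentile(h[k],[50,80]).round(1))
d=pickle.load(open('pics/t11.pkl','rb')); print('short',fit(d,*M['short'],-3.3))
E
python3 held.py 11 9 35
```

```text
t11 long 158 u [-41. -26.] v [-21.  24.] top h [21.3 22.3]
t11 wedge 221 u [13. 34.] v [-24.  21.] top h [20.1 20.6]
t11 punch 160 u [19. 30.] v [-53.  11.] top h [18.1 19. ]
s11 long 172 u [-43. -30.] v [-22.  26.] top h [20.1 22.1]
s11 wedge 214 u [11. 31.] v [-25.  23.] top h [19.4 20. ]
s11 punch 133 u [18. 28.] v [-52.  11.] top h [17.1 18.7]
short (array([ 6.66016e+02, -1.89201e+02,  2.52000e-01]), np.float64(-110.84))
t 972 vrange [-82.7  83.5]
-75 -60 90 u [-49.6 -26.   -6.3] mid -27.9 h 15.5
-60 -45 105 u [-50.  -25.5  -5.9] mid -28.0 h 15.4
-45 -25 152 u [-49.6 -26.   -6.5] mid -28.1 h 15.6
-25 0 143 u [-49.6 -28.2  -6.7] mid -28.2 h 14.4
40 75 151 u [-49.9 -17.9  -2.1] mid -26.0 h 15.1
s 711 vrange [-82.2  83.2]
-75 -60 72 u [-50.  -27.3 -10.6] mid -30.3 h 14.9
-60 -45 71 u [-50.3 -27.8  -9.3] mid -29.8 h 15.1
-45 -25 99 u [-50.1 -30.6  -8.7] mid -29.4 h 15.3
-25 0 91 u [-48.7 -28.6 -10.8] mid -29.7 h 13.4
40 75 147 u [-50.4 -18.3  -2.3] mid -26.3 h 13.9
```

View pics/end.png

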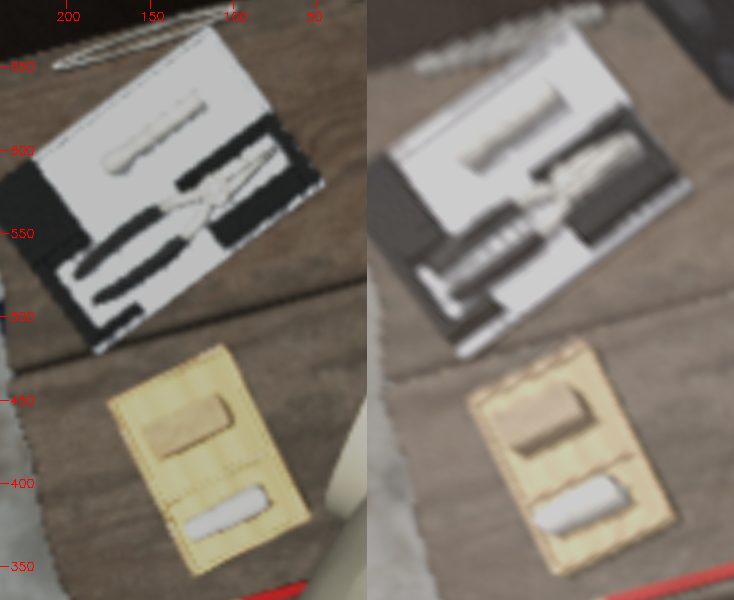

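The end view, top camera left and scene camera right, shows the pliers in the pocket, the punch flat at (604,140), the wedge in the wide compartment and the collet in the narrow one. The heights agree with everything lying on the floors, and the short collet is where it started.

```bash
python3 -c "
from rig import finish_job; print(finish_job())"
```

```text
the job is handed in; nothing more can be done
None
```

I made up both kits, let go of everything, left the short collet where it lay, and handed the job in at about 24 s of the 93 s allowed; the hand-in gave no verdict.

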